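# Wind a router lift up to its stop with the removable crank

### The job

The router under this bench top needs a bit change. Take the red-bossed crank out of its wooden holder, fit it fully home on the square drive in the aluminium plate and wind it clockwise until the collet has come all the way up and the lift meets its top stop, handling the crank lightly and never forcing it down or against the stop. Then lift the crank off and stand it, set down and not dropped, fully back in its holder, leaving the other things on the router top where they are.

Things in the scene. Friction and masses are not known exactly. Their poses are not given: they have to be found in the camera images.
- router_top: router-table top, 360 x 610 x 32 mm grey laminate slab fixed on the bench; origin at the centre of its underside (bench level), x towards its fence (away from the robot), y along it to the left. Set flush in it: a 235 x 300 mm aluminium plate with two holes, the drive well (47 mm bore) and the collet throat (71 mm). The fence, 73 mm tall over the face, has its face 102 mm beyond the origin.
- drive_seat (a point): centre of the flat floor of the drive well, on the axis of the lift's upright square drive, 22 mm below the plate's face; fixed, axes as the top's. The steel drive is 14 mm across flats and stands 17 mm up from this floor, tip chamfered 1.5 mm. At what angle the square stands differs each time and is not given: this point does not turn with it.
- drive_tip (a point): centre of the drive's tip (17 mm over drive_seat; does not turn). The drive turns stiffly (0.13 N m) and stays where left; a light press does not drag it round. Clockwise from above raises the collet 8 mm a turn; 1.1 to 1.75 turns remain. The top stop is a rubber buffer of about 4 N m per rad: over 0.2 rad the pull at the crank grip rises from 2 N to 14 N, which is enough; let go, it eases back and stays.
- collet_top (a point): centre of the top of the steel collet nut (hexagonal, 29 mm across), standing in the throat at the middle of the aluminium plate, 106 mm from the drive's axis; it only moves up and down with the lift and starts 8 to 13.5 mm above the plate's face. How high the stop lets it come is not given.
- plate_face (a point): point on the upper face of the aluminium plate at the collet's axis, 32 mm above bench level; axes as the top's
- crank_boss (a point): centre of the crank's red boss, where to hold it for lifting and fitting: a block 26 x 26 mm, 36 mm tall, flats along and across the crank's arm; 56 mm above the crank's underside, on the socket's axis. x points along the arm to the hand grip, z up. The crank weighs 0.27 to 0.4 kg, is 108 mm tall and stands by itself.
- crank_socket (a point): centre of the crank's underside, the mouth of its square socket: 15.5 mm across flats, 21 mm deep, chamfered 1 mm, square with the arm, in a steel barrel 28 x 28 mm. Fully home, it lies on drive_seat and the barrel rests on the well's floor. Axes as the boss. The arm, 17 mm wide and 8 mm thick, lies 30 to 38 mm above the underside.
- crank_grip (a point): centre of the crank's black hand grip, an upright sleeve 22 mm in diameter and 66 mm tall that spins freely on its pin, 65 mm out along the arm from the socket's axis, its centre 72.5 mm above the crank's underside
- crank_holder: wooden block 78 x 78 x 26 mm standing on the router top, fixed, with a round well of 47 mm bore, 20 mm deep, in its top; origin at the centre of its underside; the floor of the well is 6 mm above the origin. The crank starts standing in it, arm pointing anywhere.
- collet_wrench_mid (a point): middle of a steel open-end wrench, 170 mm long, lying on the router top
- orange_tape_mid (a point): centre of a roll of orange masking tape, 100 mm across, 24 mm tall, lying on the router top
- router_bit_mid (a point): middle of a spare router bit standing head down on the router top, 32 mm across, 52 mm tall
Things that resemble listed ones, but are neither listed nor needed, are in the scene too. Of the things that look like the part that bears crank_boss, the smaller one is meant.

How it is judged:
By the outcome, as a careful person would: the job done as asked, in the order asked, and still so for the second after the job is handed in, with the robot touching nothing.
It also fails if it takes over 72 s, if anything falls off the work surface, if the arm or the gripper's body presses on something with over 40 N, if the wrist force passes 120 N, or if a joint passes its speed limit or range.

### The arm

A 7-joint arm with a two-finger parallel gripper is mounted at the origin on the work surface. World frame = base frame: x ahead of the robot, y to its left, z up, the work surface at z = 0. Lengths are in m, angles in rad, forces in N, time in s.
With the tool pointing down it reaches from about 0.4 to 0.85 m from the base axis. Payload 6.9 kg.
Tool frame: the origin (TCP) lies midway between the tips of the shut fingers; the grasp point (between the pads) lies 19 mm behind it; z points along the fingers, y is the direction in which the jaws open and shut (so a half turn about z gives the same grasp; the last joint's range is limited). The gripper opens to 85 mm and grips with 20 to 120 N. Pads are 22 mm wide; open, the fingers measure 114 mm over their backs; the gripper's body (76 mm by 85 mm) begins 54 mm behind the grasp point. The pads swing forward as they close: fully open they stand 13 mm farther back than shut.
Start: joints at [1.286, 0.507, -0.238, 1.5, 0.126, 1.149, -0.155], TCP at [0.238, -0.578, 0.231] pointing down, gripper open.
Joint ranges: [-3.08, 3.08], [-0.24, 2.05], [-1.43, 1.35], [0, 2.5], [-1.52, 4.66], [0.17, 1.96], [-2.89, 2.89]. Speed limits (rad/s): [2.39, 2.39, 3.14, 3.14, 3.14, 3.14, 3.14].

### API

Orientations are given as a unit quaternion [x, y, z, w].
In Python, from cell import manip gives the robot as it stands.
- The arm moves only by the tool drive_tool, never from a script. Its argument "moves" is a list of rows, each a list of 7 numbers: the opening in per cent of the stroke, from 0 (shut) to 100 (fully open), then the shift along the world's x, y, z in m, then the turn, a rotation vector about the world's x, y, z in degrees. A call has 1 to 5 rows; each row is the pose to reach, as a shift and turn from the pose commanded when the call began; what a row does not reach only later rows make up. A row lasts 1/10 s, in which the tool goes at most 50 mm and 8.59 degrees, less where a joint would pass 70% of its speed; a pose out of reach is approached as far as the arm can. A call with a gripper value outside its range is refused whole. The fingers move at their own pace and stop on an object; "force" is the grip in N (left out, the last holds). Time passes only in rows, so rows that repeat a pose let the fingers close. It gives the time, the measured TCP pose, the force and the opening at its end, in the units of the state.
- manip.state(): the state, without advancing time (a new reading comes with each control period).
- manip.snapshot(name): name is "scene" or "top" or "wrist"; returns a dict with "pixels" (384x512x3 uint8, red, green, blue), "fovy" (degrees; the focal length in pixels is half the picture's height over the tangent of half this angle, whatever the lens; pixels are square), "cx", "cy" (the principal point, pixels), "origin" and "rotation" of the camera in the world; the wrist camera has in their place "mount" (4x4, takes a point from camera to tool coordinates, whose origin is the TCP and whose axes are the flange's). Camera axes: x right, y down, z forward; pixel columns grow to the right and rows downward; lengths in m; the calibration is good to about 2 mm. A picture is of the moment at which its call begins: read the wrist's pose just before it. There is no depth.
- manip.job_done(): hands the job in, once; it reports no verdict.
The state is a dict: "t": time; "joints": joint angles; "joint_velocities": joint speeds; "tau": joint torques, N m; "ee_pos": TCP position; "tool_rot": TCP orientation; "contact_force": force on the tool from outside, world axes, zero at the start; "ft_torque": the same for the moment, N m; "finger_gap": finger opening in m.
Only numpy, scipy, OpenCV 4.12 (cv2) and the standard library are available. Lean on these libraries where they do the work, as an engineer would, in place of code of your own. Each camera call takes 0.05 s, during which the arm holds its last target. There are 200 camera calls.

## Working session

There is one attempt and no reset: what is moved stays moved. The work goes in short steps, Python scripts to look and compute and a tool call to move; the robot and the scene stay as the last step left them, time stands still between calls to the robot, and variables do not carry over. Pictures are saved under pics/ and viewed, about 8 in all and at most 12, crops included, and the job is handed in when it is done.

Besides the shell and the picture viewer there is one more tool, called by a JSON object that holds its "op" and its "data", one argument or row to a line. drive_tool: Moves the arm, as the interface text tells. Its arguments: {"type":"object","properties":{"moves":{"type":"array","items":{"type":"array","items":{"type":"number"}}},"force":{"type":"number"}},"required":["moves"]}

```bash
ls; mkdir -p pics; cat > h.py <<'E'
import numpy as np, cv2
from cell import manip
from scipy.spatial.transform import Rotation as R
def snap(n):
    s=manip.state(); d=manip.snapshot(n)
    if n=="wrist":
        T=np.eye(4); T[:3,:3]=R.from_quat(s["tool_rot"]).as_matrix(); T[:3,3]=s["ee_pos"]
        W=T@np.array(d["mount"]); d["origin"]=W[:3,3]; d["rotation"]=W[:3,:3]
    d["f"]=192/np.tan(np.radians(d["fovy"])/2)
    d["origin"]=np.array(d["origin"]); d["rotation"]=np.array(d["rotation"])
    return d
def ray(d,u,v):
    r=d["rotation"]@np.array([(u-d["cx"])/d["f"],(v-d["cy"])/d["f"],1]); return d["origin"],r/np.linalg.norm(r)
def onz(d,u,v,z):
    o,r=ray(d,u,v); return o+r*(z-o[2])/r[2]
def tri(d1,p1,d2,p2):
    o1,a=ray(d1,*p1);o2,b=ray(d2,*p2)
    t=np.linalg.lstsq(np.c_[a,-b],o2-o1,rcond=None)[0]
    x,y=o1+a*t[0],o2+b*t[1]; return (x+y)/2,np.linalg.norm(x-y)
def proj(d,P):
    c=d["rotation"].T@(np.array(P)-d["origin"]); return d["cx"]+d["f"]*c[0]/c[2],d["cy"]+d["f"]*c[1]/c[2]
def save(d,n,box=None,s=1):
    im=d["pixels"][:,:,::-1]
    if box: im=im[box[1]:box[3],box[0]:box[2]]
    cv2.imwrite("pics/"+n,cv2.resize(im,None,fx=s,fy=s,interpolation=cv2.INTER_CUBIC))
E
python3 - <<'E'
from h import *
a=snap("top");b=snap("scene")
np.save("top.npy",a,allow_pickle=True);np.save("scene.npy",b,allow_pickle=True)
save(a,"top.png",None,1.5);save(b,"scene.png",None,1.5)
for d in(a,b):print(d["origin"],d["f"],d["cx"],d["cy"],d["rotation"].round(3).tolist())
s=manip.state();print(s)
E
```

```text
pics
[0.37491415 0.03064006 0.93754102] 381.9475644781791 252.07995094773952 191.07685766758553 [0.717, -0.696, 0.036, -0.037]
[1.18003744 0.52636028 1.09182348] 473.0015918814536 255.5223865121428 189.664935527065 [0.44, 0.829, -0.308, -0.152]
{'t': 0.1, 'joints': array([ 1.28550396,  0.50825778, -0.23753886,  1.50099474,  0.12569325,
        1.14895263, -0.15480103]), 'joint_velocities': array([ 0.00082643, -0.00115934, -0.00076901, -0.00163225,  0.00026815,
        0.00088556, -0.00173908]), 'tau': array([-4.25170685e-03, -6.21830106e+01, -2.19416253e+00, -2.50200731e+01,
        1.26478414e-02,  7.77683716e-03,  9.66399944e-05]), 'ee_pos': array([ 0.23784017, -0.57749011,  0.23052754]), 'tool_rot': array([ 9.80969531e-01,  1.94160036e-01, -1.69108175e-04, -7.94472677e-04]), 'contact_force': array([ 0.49782296, -0.80571198, -0.73489687]), 'ft_torque': array([ 0.02431383, -0.01594836, -0.01360892]), 'finger_gap': 0.0854350275425059}
```

View pics/top.png

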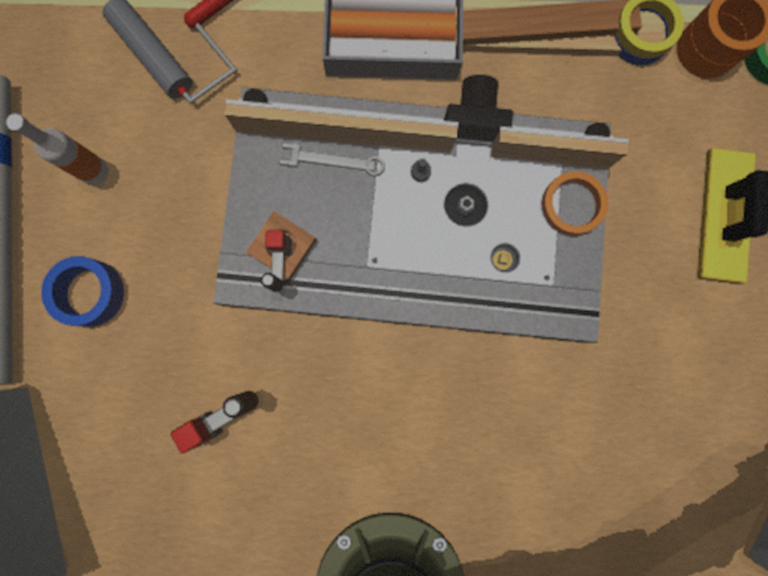

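View pics/scene.png

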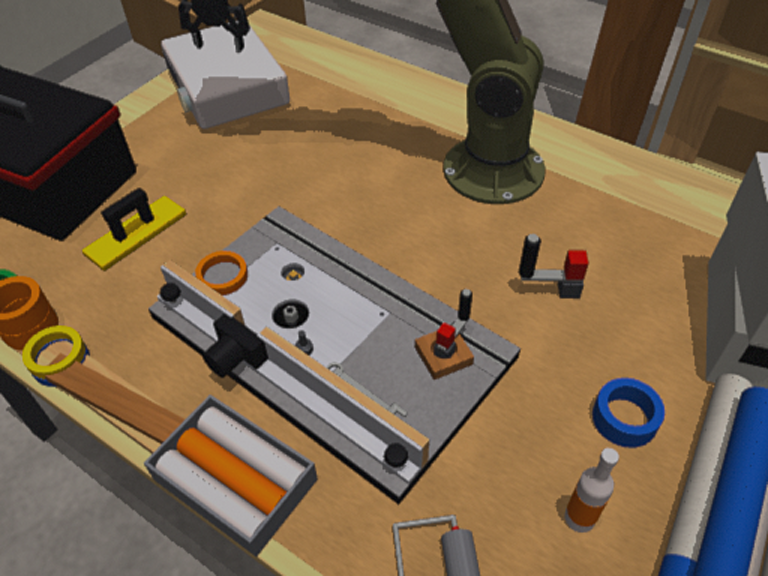

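The top view shows two red-bossed cranks. One is in the wooden holder, boss at top-view px (183,160). The other is larger and lies free on the bench at (125,290). The one in the holder is the smaller, so it is the one I want. The drive well is at (336,172), the collet at (311,135), the tape at (383,135), the spare bit at (281,112) and the wrench at (222,106).

```bash
sed -i 's/d\["rotation"\]=np.array(d\["rotation"\])/q=np.array(d["rotation"]); d["rotation"]=R.from_quat(q).as_matrix() if q.size==4 else q/' h.py
python3 - <<'E'
from h import *
a=np.load("top.npy",allow_pickle=True).item();b=np.load("scene.npy",allow_pickle=True).item()
for d in(a,b):d["rotation"]=R.from_quat(d["rotation"]).as_matrix()
def P(n,p,q): print(n,*[x.round(4) for x in tri(a,np.array(p)/1.5,b,np.array(q)/1.5)])
P("bosstop",(275,238),(446,332));P("bigboss",(187,436),(575,262));P("griptop",(269,281),(466,293))
P("drive",(504,259),(292,275));P("collet",(467,203),(291,311));P("boltL",(375,260),(382,314));P("boltR",(547,277),(277,248))
for n,p,z in [("cornerNL",(215,304),.032),("cornerNR",(598,341),.032),("drive",(504,259),.03),("tape",(575,203),.056),("holder c",(281,247),.058),("L",(248,244),.058),("T",(275,212),.058),("R",(315,239),.058),("B",(288,282),.058),("plateNL",(368,266),.032),("plateNR",(554,283),.032)]:
    print(n,onz(a,p[0]/1.5,p[1]/1.5,z).round(4))
s=manip.state(); print(R.from_quat(s["tool_rot"]).as_matrix().round(3).tolist())
d=manip.snapshot("wrist");print(np.round(d["mount"],3).tolist(),d["fovy"])
E
```

```text
bosstop [0.529  0.1878 0.1002] 0.0011
bigboss [0.2374 0.3024 0.0823] 0.006
griptop [0.4611 0.1859 0.1363] 0.0002
drive [ 0.5221 -0.1718  0.0145] 0.002
collet [ 0.6068 -0.1051  0.035 ] 0.0028
boltL [0.5115 0.0395 0.0263] 0.0014
boltR [ 0.4918 -0.2359  0.0299] 0.001
cornerNL [0.4331 0.2899 0.032 ]
cornerNR [ 0.3927 -0.316   0.032 ]
drive [ 0.5191 -0.1675  0.03  ]
tape [ 0.6072 -0.2727  0.056 ]
holder c [0.5231 0.1852 0.058 ]
L [0.5263 0.2367 0.058 ]
T [0.5782 0.1972 0.058 ]
R [0.5373 0.1329 0.058 ]
B [0.4688 0.1718 0.058 ]
plateNL [0.501  0.0497 0.032 ]
plateNR [ 0.4825 -0.2469  0.032 ]
[[0.925, 0.381, -0.001], [0.381, -0.925, 0.001], [-0.0, -0.002, -1.0]]
[[0.0, -0.949, -0.315, 0.081], [1.0, 0.0, -0.001, 0.0], [0.001, -0.315, 0.949, -0.142], [0.0, 0.0, 0.0, 1.0]] 68.17692307436005
```

{"op": "drive_tool", "data": {
  "moves": [
    [100, 0.028, 0.04, 0, 0, 0, 0],
    [100, 0.056, 0.08, 0, 0, 0, 0],
    [100, 0.084, 0.12, 0, 0, 0, 0],
    [100, 0.112, 0.16, 0, 0, 0, 0],
    [100, 0.14, 0.2, 0, 0, 0, 0]
  ],
  "force": 20
}}

```text
t: 0.65
ee_pos: [0.3787, -0.3761, 0.2312]
tool_rot: [0.981, 0.194, -0.0, -0.0]
contact_force: [0.8, 0.8, 0.9]
finger_gap: 0.085
```

{"op": "drive_tool", "data": {
  "moves": [
    [100, 0.028, 0.04, -0.005, 0, 0, 0],
    [100, 0.056, 0.08, -0.025, 0, 0, 0],
    [100, 0.084, 0.12, -0.05, 0, 0, 0],
    [100, 0.112, 0.16, -0.075, 0, 0, 0],
    [100, 0.14, 0.2, -0.1, 0, 0, 0]
  ]
}}

```text
t: 1.15
ee_pos: [0.5099, -0.1891, 0.1383]
tool_rot: [0.981, 0.194, 0.0, 0.0]
contact_force: [0.7, -0.5, -0.4]
finger_gap: 0.0853
```

{"op": "drive_tool", "data": {
  "moves": [
    [100, 0, 0, 0, 0, 0, 0],
    [100, 0, 0, 0, 0, 0, 0],
    [100, 0, 0, 0, 0, 0, 0]
  ]
}}

```text
t: 1.45
ee_pos: [0.5087, -0.1918, 0.1393]
tool_rot: [0.981, 0.193, -0.0, 0.0]
contact_force: [-0.5, -0.6, 0.7]
finger_gap: 0.0855
```

```bash
python3 - <<'E'
from h import *
d=snap("wrist");np.save("w1.npy",d,allow_pickle=True);save(d,"w1.png",None,1.5)
p=proj(d,[.52,-.17,.027]);print(p,manip.state()["ee_pos"])
u,v=map(int,p); 
E
```

```text
(np.float64(237.43938327552783), np.float64(172.22351971134356)) [ 0.50866092 -0.19217549  0.13956061]
```

View pics/w1.png

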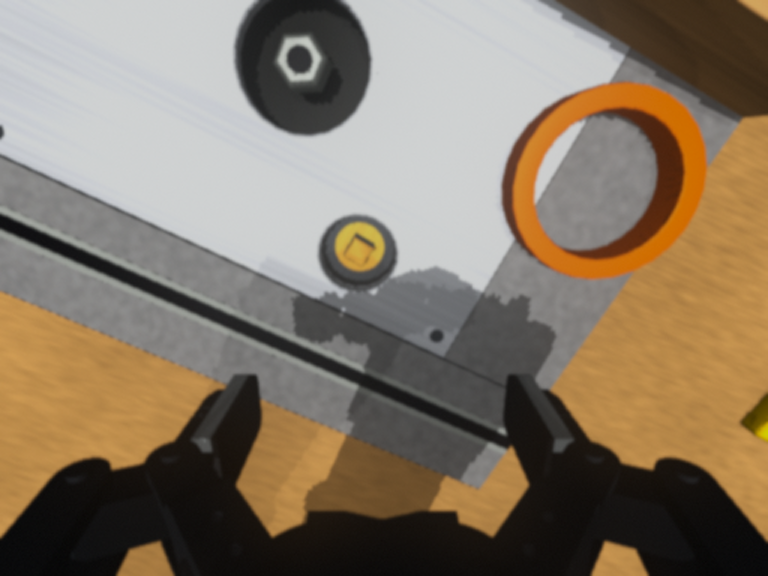

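Wrist view: drive well at px (240,166), with a small square tip in it whose edges stand askew. The collet nut is at (200,40) and the tape at the right. I'll go closer to get the square's angle.

```bash
python3 - <<'E'
from h import *
d=np.load("w1.npy",allow_pickle=True).item()
print(onz(d,240,166,.027),onz(d,199,39,.043), onz(d,240,167,.032))
E
```

```text
[ 0.52633871 -0.17004962  0.027     ] [ 0.60862666 -0.10566225  0.043     ] [ 0.52662081 -0.17020217  0.032     ]
```

{"op": "drive_tool", "data": {
  "moves": [
    [100, 0.003, 0.008, -0.03, 0, 0, 0],
    [100, 0.005, 0.016, -0.055, 0, 0, 0],
    [100, 0.005, 0.016, -0.055, 0, 0, 0],
    [100, 0.005, 0.016, -0.055, 0, 0, 0],
    [100, 0.005, 0.016, -0.055, 0, 0, 0]
  ]
}}

```text
t: 2.0
ee_pos: [0.5147, -0.1759, 0.0856]
tool_rot: [0.981, 0.193, 0.001, 0.001]
contact_force: [0.1, -0.6, 0.2]
finger_gap: 0.0855
```

```bash
python3 - <<'E'
from h import *
d=snap("wrist");np.save("w2.npy",d,allow_pickle=True)
c=proj(d,[.526,-.170,.027]);print(c,manip.state()["ee_pos"])
# rectify onto z=.027 plane, 10 px/mm: px = (X-x0)*1e4
x0,y0=.526,-.170;N=480;s=8000
w=np.array([[-.03,-.03],[.03,-.03],[.03,.03],[-.03,.03]])
src=np.float32([proj(d,[x0+a,y0+b,.027]) for a,b in w]);dst=np.float32([[240+a*s,240-b*s] for a,b in w])
im=cv2.warpPerspective(d["pixels"][:,:,::-1],cv2.getPerspectiveTransform(src,dst),(N,N),flags=cv2.INTER_CUBIC)
cv2.imwrite("pics/w2r.png",im)
E
```

```text
(np.float64(252.9155731647987), np.float64(197.39212004594705)) [ 0.51481181 -0.17577636  0.08567771]
```

View pics/w2r.png

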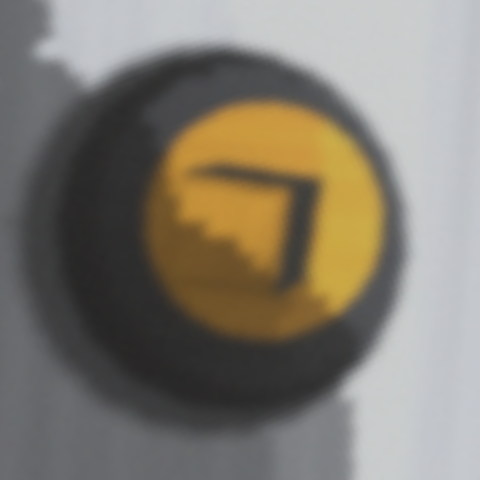

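Rectified close-up (8 px/mm, x right, y up): the tip square has its top-right corner near (297,187). Its +x and +y faces show as dark bands, turned about -8°. I'll take a second view from the other side to fix the centre and angle.

{"op": "drive_tool", "data": {
  "moves": [
    [100, -0.04, -0.016, 0, 0, 0, 0],
    [100, -0.08, -0.032, 0, 0, 0, 0],
    [100, -0.1, -0.045, 0, 0, 0, 0],
    [100, -0.1, -0.045, 0, 0, 0, 0],
    [100, -0.1, -0.045, 0, 0, 0, 0]
  ]
}}

```text
t: 2.55
ee_pos: [0.4148, -0.2205, 0.0853]
tool_rot: [0.981, 0.193, 0.001, 0.001]
contact_force: [0.4, 0.2, 0.5]
finger_gap: 0.0853
```

```bash
cat >> h.py <<'E'
def rect(d,x0,y0,z,N=480,s=8000):
    w=np.array([[-.03,-.03],[.03,-.03],[.03,.03],[-.03,.03]])
    src=np.float32([proj(d,[x0+a,y0+b,z]) for a,b in w]);dst=np.float32([[N/2+a*s,N/2-b*s] for a,b in w])
    return cv2.warpPerspective(d["pixels"][:,:,::-1],cv2.getPerspectiveTransform(src,dst),(N,N),flags=cv2.INTER_CUBIC)
E
python3 - <<'E'
from h import *
a=np.load("w2.npy",allow_pickle=True).item()
d=snap("wrist");np.save("w3.npy",d,allow_pickle=True);print(proj(d,[.526,-.17,.027]),d["origin"],a["origin"])
A=rect(a,.526,-.17,.027)[90:390,90:390];B=rect(d,.526,-.17,.027)[90:390,90:390]
cv2.imwrite("pics/w23.png",np.hstack([A,B]))
E
```

```text
(np.float64(247.18951739130384), np.float64(32.311540932643766)) [ 0.48980518 -0.18958022  0.22768117] [ 0.58975318 -0.1449833   0.22798201]
```

View pics/w23.png

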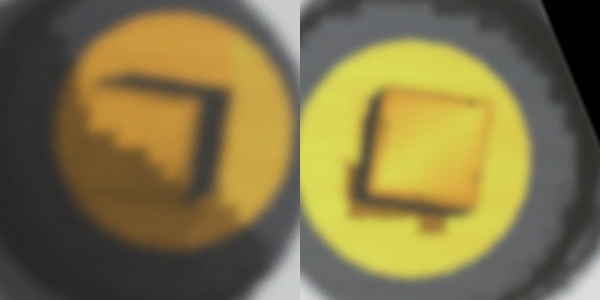

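The second view shows the whole tip square: corners at about (382,90), (493,105), (472,212) and (368,193). It is turned about -9°, and averaging both views puts the centre at about (0.524,-0.1695). Now to the crank.

{"op": "drive_tool", "data": {
  "moves": [
    [100, 0.01, 0, 0.045, 0, 0, -5],
    [100, 0.03, 0.02, 0.09, 0, 0, -10],
    [100, 0.06, 0.05, 0.13, 0, 0, -16],
    [100, 0.09, 0.09, 0.135, 0, 0, -22],
    [100, 0.114, 0.13, 0.135, 0, 0, -22]
  ]
}}

```text
t: 3.1
ee_pos: [0.5284, -0.0929, 0.222]
tool_rot: [1.0, 0.001, 0.003, 0.0]
contact_force: [1.3, -0.9, -0.8]
finger_gap: 0.0853
```

{"op": "drive_tool", "data": {
  "moves": [
    [100, 0, 0.045, 0, 0, 0, 0],
    [100, 0, 0.09, 0, 0, 0, 0],
    [100, 0, 0.135, 0, 0, 0, 0],
    [100, 0, 0.18, 0, 0, 0, 0],
    [100, 0, 0.225, 0, 0, 0, 0]
  ]
}}

```text
t: 3.6
ee_pos: [0.5253, 0.1339, 0.2195]
tool_rot: [1.0, 0.004, 0.001, -0.0]
contact_force: [1.5, -0.5, 1.0]
finger_gap: 0.0855
```

{"op": "drive_tool", "data": {
  "moves": [
    [100, 0, 0.04, 0, 0, 0, 0],
    [100, 0, 0.055, 0, 0, 0, 0],
    [100, 0, 0.055, 0, 0, 0, 0],
    [100, 0, 0.055, 0, 0, 0, 0],
    [100, 0, 0.055, 0, 0, 0, 0]
  ]
}}

```text
t: 4.1
ee_pos: [0.5255, 0.1835, 0.2189]
tool_rot: [1.0, 0.002, 0.0, 0.001]
contact_force: [-0.3, -0.7, -0.4]
finger_gap: 0.086
```

```bash
python3 - <<'E'
from h import *
d=snap("wrist");np.save("w4.npy",d,allow_pickle=True);save(d,"w4.png",None,1.5)
s=manip.state();print(s["ee_pos"],R.from_quat(s["tool_rot"]).as_matrix()[:,0],s["joints"].round(2))
E
```

```text
[0.52549641 0.18351138 0.21898896] [9.99991501e-01 4.12107444e-03 1.19642776e-04] [-0.16  0.42 -0.33  1.7   0.15  1.05 -2.1 ]
```

View pics/w4.png

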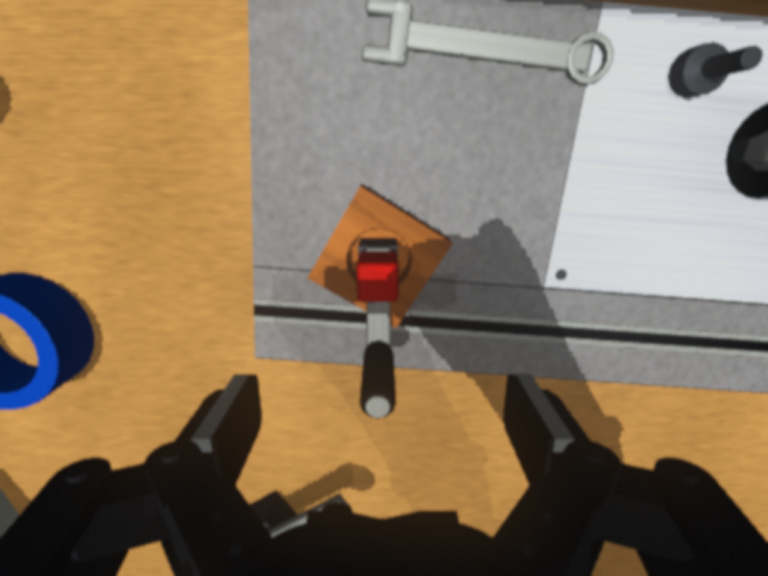

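```bash
python3 - <<'E'
from h import *
d=np.load("w4.npy",allow_pickle=True).item()
save(d,"w4c.png",(190,110,330,290),4)
im=d["pixels"];hsv=cv2.cvtColor(im,cv2.COLOR_RGB2HSV)
m=(((hsv[...,0]<6)|(hsv[...,0]>172))&(hsv[...,1]>150)&(hsv[...,2]>50)).astype(np.uint8)
n,l,st,c=cv2.connectedComponentsWithStats(m)
for i in range(1,n):
    if st[i,4]>50:print(st[i],c[i])
for z in(.112,.094,.076):print(z,proj(d,[.529,.186,z]))
print([tuple(im[v,252]) for v in range(168,206,2)])
E
```

```text
[237 168  29  33 855] [251.29590643 184.53099415]
0.112 (np.float64(252.02952501858638), np.float64(189.6996370647041))
0.094 (np.float64(252.18362880835784), np.float64(184.22139251220187))
0.076 (np.float64(252.31989981339916), np.float64(179.3770866574351))
[(np.uint8(83), np.uint8(54), np.uint8(49)), (np.uint8(72), np.uint8(24), np.uint8(19)), (np.uint8(73), np.uint8(24), np.uint8(20)), (np.uint8(90), np.uint8(24), np.uint8(19)), (np.uint8(159), np.uint8(27), np.uint8(21)), (np.uint8(204), np.uint8(34), np.uint8(27)), (np.uint8(208), np.uint8(36), np.uint8(28)), (np.uint8(197), np.uint8(35), np.uint8(27)), (np.uint8(192), np.uint8(34), np.uint8(26)), (np.uint8(154), np.uint8(29), np.uint8(23)), (np.uint8(110), np.uint8(25), np.uint8(20)), (np.uint8(107), np.uint8(23), np.uint8(20)), (np.uint8(108), np.uint8(26), np.uint8(20)), (np.uint8(108), np.uint8(24), np.uint8(20)), (np.uint8(106), np.uint8(23), np.uint8(19)), (np.uint8(106), np.uint8(24), np.uint8(20)), (np.uint8(98), np.uint8(41), np.uint8(38)), (np.uint8(91), np.uint8(83), np.uint8(79)), (np.uint8(90), np.uint8(88), np.uint8(84))]
```

View pics/w4c.png

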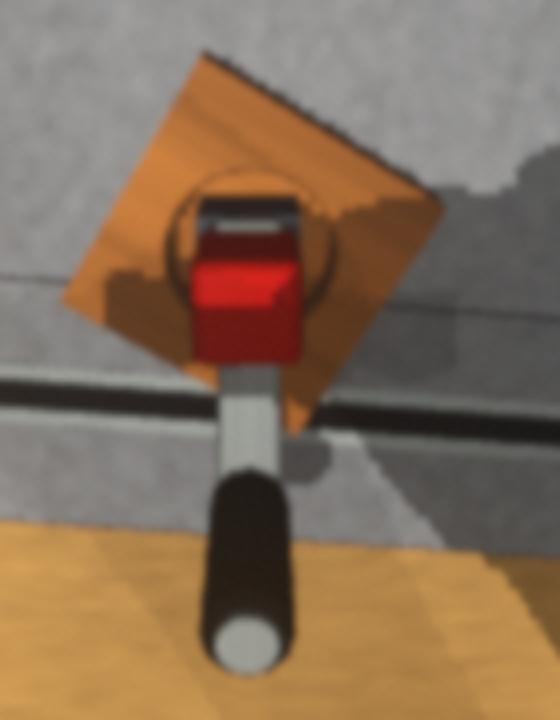

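The close crop shows the smaller red-bossed crank standing in the wooden holder. Its top face centre is at px (251.6,188), the grip cap at (251.7,271), and the arm points to -x. This is the right one. I'll lower a little for the second view.

{"op": "drive_tool", "data": {
  "moves": [
    [100, 0.003, 0.002, -0.03, 0, 0, 0],
    [100, 0.005, 0.003, -0.055, 0, 0, 0],
    [100, 0.005, 0.003, -0.055, 0, 0, 0],
    [100, 0.005, 0.003, -0.055, 0, 0, 0]
  ]
}}

```text
t: 4.55
ee_pos: [0.5303, 0.1875, 0.1643]
tool_rot: [1.0, 0.003, -0.0, 0.0]
contact_force: [0.0, 0.3, 0.8]
finger_gap: 0.0854
```

```bash
python3 - <<'E'
from h import *
a=np.load("w4.npy",allow_pickle=True).item()
d=snap("wrist");np.save("w5.npy",d,allow_pickle=True)
def top(d):
    im=d["pixels"];hsv=cv2.cvtColor(im,cv2.COLOR_RGB2HSV)
    m=(((hsv[...,0]<6)|(hsv[...,0]>172))&(hsv[...,1]>150)&(hsv[...,2]>94)).astype(np.uint8)
    n,l,st,c=cv2.connectedComponentsWithStats(m);i=1+np.argmax(st[1:,4])
    r=cv2.minAreaRect(np.argwhere(l==i)[:,::-1].astype(np.float32));print(st[i],c[i],r);x,y,w,h,_=st[i]
    return (x+w/2-.5,y+h/2-.5)
p,q=top(a),top(d);print(tri(a,p,d,q))
print("onz .112",onz(a,*p,.112),onz(d,*q,.112))
C=[(207,52),(443,205),(295,433),(62,298)]
Q=np.array([onz(a,190+u/4-.4,110+v/4-.4,.058)[:2] for u,v in C]);print(Q,Q.mean(0),(Q[0]+Q[2])/2,(Q[1]+Q[3])/2)
g=onz(a,190+247/4,110+645/4,.146);print("grip",g, manip.state()["ee_pos"])
E
```

```text
[237 175  28  26 668] [250.94461078 187.10329341] ((250.5, 187.5), (25.0, 27.0), 90.0)
[239 199  34  32 963] [255.2596054  215.13914849] ((255.5, 214.5), (31.0, 33.0), 90.0)
(array([0.53002477, 0.18718363, 0.10826417]), np.float64(0.0005573998697012715))
onz .112 [0.53110806 0.18740768 0.112     ] [0.53161867 0.18692899 0.112     ]
[[0.58504885 0.19764738]
 [0.54509732 0.13414958]
 [0.47805152 0.17325416]
 [0.51840098 0.23862862]] [0.53164967 0.18591993] [0.53155019 0.18545077] [0.53174915 0.1863891 ]
grip [0.4646222  0.18583849 0.146     ] [0.5307157  0.18792614 0.16500777]
```

{"op": "drive_tool", "data": {
  "moves": [
    [100, 0.0, 0, -0.03, 0, 0, 1],
    [100, 0.0, 0, -0.06, 0, 0, 1],
    [100, 0.0, 0, -0.084, 0, 0, 1],
    [100, 0.0, 0, -0.084, 0, 0, 1],
    [100, 0.0, 0, -0.084, 0, 0, 1]
  ]
}}

```text
t: 5.1
ee_pos: [0.5308, 0.1887, 0.0813]
tool_rot: [1.0, 0.012, 0.001, -0.0]
contact_force: [1.2, 0.4, 1.1]
finger_gap: 0.0855
```

{"op": "drive_tool", "data": {
  "moves": [
    [50, 0, 0, 0, 0, 0, 0],
    [40, 0, 0, 0, 0, 0, 0],
    [20, 0, 0, 0, 0, 0, 0],
    [20, 0, 0, 0, 0, 0, 0],
    [20, 0, 0, 0, 0, 0, 0]
  ],
  "force": 40
}}

```text
t: 5.6
ee_pos: [0.5304, 0.1885, 0.0805]
tool_rot: [1.0, 0.012, 0.0, -0.0]
contact_force: [-0.2, 0.2, 5.2]
finger_gap: 0.0255
```

{"op": "drive_tool", "data": {
  "moves": [
    [20, 0, 0, 0, 0, 0, 0],
    [20, 0, 0, 0, 0, 0, 0],
    [20, 0, 0, 0, 0, 0, 0]
  ]
}}

```text
t: 5.9
ee_pos: [0.5304, 0.1885, 0.0805]
tool_rot: [1.0, 0.012, 0.0, -0.0]
contact_force: [0.0, -0.9, 5.5]
finger_gap: 0.0254
```

```bash
python3 - <<'E'
from h import *
s=manip.state();print(s["ee_pos"],R.from_quat(s["tool_rot"]).as_matrix()[:,0],s["contact_force"],s["finger_gap"])
E
```

```text
[0.53041933 0.18854361 0.08052237] [9.99707883e-01 2.41522183e-02 9.04825641e-04] [ 0.03480028 -0.86737108  5.53477065] 0.025449117914705093
```

{"op": "drive_tool", "data": {
  "moves": [
    [20, 0, 0, 0.01, 0, 0, 0],
    [20, 0, 0, 0.025, 0, 0, 0],
    [20, 0, 0, 0.05, 0, 0, 0],
    [20, 0, 0, 0.085, 0, 0, 0],
    [20, 0, 0, 0.1, 0, 0, 0]
  ]
}}

```text
t: 6.4
ee_pos: [0.5306, 0.189, 0.1828]
tool_rot: [1.0, 0.012, 0.001, -0.001]
contact_force: [1.0, -0.0, -3.9]
finger_gap: 0.0254
```

{"op": "drive_tool", "data": {
  "moves": [
    [20, 0, 0, 0, 0, 0, 0],
    [20, 0, 0, 0, 0, 0, 0]
  ]
}}

```text
t: 6.6
ee_pos: [0.5295, 0.1882, 0.1794]
tool_rot: [1.0, 0.012, -0.0, 0.0]
contact_force: [-0.5, 0.5, -3.7]
finger_gap: 0.0255
```

```bash
python3 - <<'E'
from h import *
s=manip.state();print(s["ee_pos"],R.from_quat(s["tool_rot"]).as_matrix()[:,0],s["contact_force"],s["ft_torque"],s["finger_gap"])
d=snap("wrist");np.save("w6.npy",d,allow_pickle=True)
im=d["pixels"];hsv=cv2.cvtColor(im,cv2.COLOR_RGB2HSV)
m=(((hsv[...,0]<6)|(hsv[...,0]>172))&(hsv[...,1]>150)&(hsv[...,2]>50)).astype(np.uint8)
n,l,st,c=cv2.connectedComponentsWithStats(m)
for i in range(1,n):
    if st[i,4]>50:print(st[i],c[i])
save(d,"w6.png",None,1.5)
E
```

```text
[0.52947899 0.18815193 0.17937842] [ 0.99970612  0.02422143 -0.00100086] [-0.53286147  0.46880433 -3.70771156] [-0.0614821   0.01227186  0.01469589] 0.02545386806512248
[ 227  231   56   77 3904] [254.7289959  269.96362705]
```

View pics/w6.png

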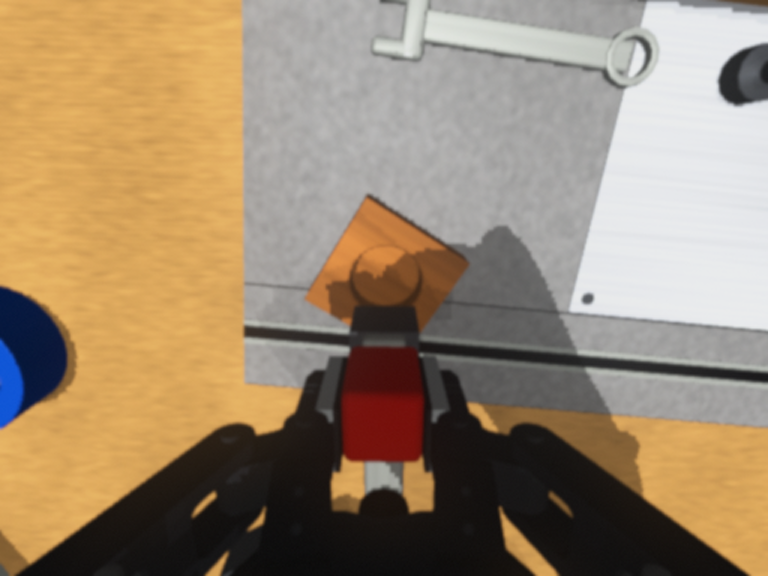

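The crank is held upright: barrel centred at col 384, boss at 383. The empty holder well is visible at (385,275). I'll work out the crank axis in the camera's own frame, which shows any mount error.

```bash
python3 - <<'E'
from h import *
d=np.load("w6.npy",allow_pickle=True).item()
s=manip.state();T=R.from_quat(s["tool_rot"]).as_matrix();p=s["ee_pos"]
print("boss top z .111 est")
zt=p[2]-.0425
for n,u,v,z in [("barrel bottom front",384,308,zt),("bosstop front",383,395,zt+.074),("bosstop back",383,460,zt+.074),("barrelL",350,308,zt),("barrelR",418,308,zt)]:
    q=onz(d,u/1.5-.3,v/1.5-.3,z);print(n,(T.T@(q-p)).round(4))
g=cv2.cvtColor(d["pixels"],cv2.COLOR_RGB2GRAY);print(g[195:240,256].tolist());print(g[215,225:290].tolist())
print(d["pixels"][225:312:3,256,0].tolist())
# holder well in this view
q=[onz(d,u/1.5,v/1.5,.058)[:2] for u,v in((370,195),(468,262),(305,297))];print(q,(q[1]+q[2])/2)
q=[onz(d,u/1.5,v/1.5,.058)[:2] for u,v in((349,275),(421,275),(385,244))];print(q)
E
```

```text
boss top z .111 est
barrel bottom front [0.0126 0.0004 0.0425]
bosstop front [ 0.0123 -0.     -0.0315]
bosstop back [-0.0113 -0.     -0.0315]
barrelL [ 0.0126 -0.0153  0.0425]
barrelR [0.0126 0.0162 0.0425]
[74, 74, 74, 73, 74, 74, 74, 70, 59, 44, 36, 34, 33, 32, 33, 33, 32, 33, 33, 32, 32, 32, 31, 31, 31, 33, 39, 47, 52, 56, 61, 68, 77, 83, 83, 71, 53, 38, 33, 33, 33, 32, 31, 31, 33]
[145, 145, 144, 143, 141, 137, 133, 127, 107, 71, 44, 36, 35, 35, 35, 35, 35, 34, 34, 33, 34, 34, 34, 34, 33, 33, 33, 32, 32, 32, 32, 32, 31, 31, 32, 31, 31, 32, 31, 32, 30, 31, 32, 31, 30, 30, 31, 30, 30, 30, 30, 30, 35, 49, 64, 71, 72, 73, 76, 79, 85, 88, 90, 91, 91]
[63, 85, 77, 71, 69, 70, 70, 69, 70, 70, 71, 71, 82, 103, 117, 119, 118, 119, 119, 118, 120, 119, 118, 119, 119, 118, 118, 113, 152]
[array([0.58507443, 0.1968859 ]), array([0.54476004, 0.13375537]), array([0.51855406, 0.2384525 ])] [0.53165705 0.18610393]
[array([0.53426661, 0.20962118]), array([0.53540842, 0.16325392]), array([0.55511479, 0.18697984])]
```

{"op": "drive_tool", "data": {
  "moves": [
    [20, 0, -0.025, 0, 0, 0, -2],
    [20, 0, -0.065, 0, 0, 0, -4],
    [20, 0, -0.11, 0, 0, 0, -6],
    [20, 0, -0.155, 0, 0, 0, -8],
    [20, -0.003, -0.2, 0, 0, 0, -10.4]
  ]
}}

```text
t: 7.15
ee_pos: [0.5262, -0.0132, 0.1784]
tool_rot: [0.997, -0.079, -0.001, 0.0]
contact_force: [1.6, -0.7, -3.4]
finger_gap: 0.0255
```

{"op": "drive_tool", "data": {
  "moves": [
    [20, -0.001, -0.045, 0, 0, 0, 0],
    [20, -0.002, -0.09, 0, 0, 0, 0],
    [20, -0.003, -0.13, 0, 0, 0, 0],
    [20, -0.003, -0.152, 0, 0, 0, 0],
    [20, -0.003, -0.157, 0, 0, 0, 0]
  ]
}}

```text
t: 7.65
ee_pos: [0.5224, -0.1725, 0.1781]
tool_rot: [0.997, -0.081, -0.002, 0.001]
contact_force: [-0.7, -0.1, -3.0]
finger_gap: 0.0251
```

{"op": "drive_tool", "data": {
  "moves": [
    [20, 0, 0, -0.03, 0, 0, 0],
    [20, 0, 0, -0.06, 0, 0, 0],
    [20, 0, 0, -0.09, 0, 0, 0],
    [20, 0, 0, -0.095, 0, 0, 0],
    [20, 0, 0, -0.095, 0, 0, 0]
  ]
}}

```text
t: 8.15
ee_pos: [0.5232, -0.1674, 0.0838]
tool_rot: [0.997, -0.078, -0.002, -0.001]
contact_force: [1.0, 0.7, -2.8]
finger_gap: 0.0255
```

```bash
cat > st.py <<'E'
from h import *
s=manip.state();T=R.from_quat(s["tool_rot"]).as_matrix()
print(s["t"],s["ee_pos"].round(4),"head",np.degrees(np.arctan2(T[1,0],T[0,0])).round(2),s["contact_force"].round(1),s["ft_torque"].round(2),s["finger_gap"],s["joints"].round(2))
E
python3 st.py
```

```text
8.15 [ 0.5232 -0.1674  0.0838] head -8.95 [ 1.   0.7 -2.8] [-0.03  0.02 -0.  ] 0.02545241081575612 [ 0.41  0.56 -0.21  1.89  0.17  0.72 -1.63]
```

{"op": "drive_tool", "data": {
  "moves": [
    [20, 0.001, -0.002, 0, 0, 0, 0],
    [20, 0.001, -0.002, -0.005, 0, 0, 0],
    [20, 0.001, -0.002, -0.01, 0, 0, 0],
    [20, 0.001, -0.002, -0.01, 0, 0, 0]
  ]
}}

```text
t: 8.55
ee_pos: [0.5248, -0.1705, 0.0748]
tool_rot: [0.997, -0.079, -0.0, -0.0]
contact_force: [-0.3, -0.0, -4.6]
finger_gap: 0.0252
```

```bash
python3 st.py; python3 - <<'E'
from h import *
d=snap("wrist");np.save("w7.npy",d,allow_pickle=True);save(d,"w7.png",(130,80,390,270),3)
E
```

```text
8.55 [ 0.5248 -0.1705  0.0748] head -9.01 [-0.3 -0.  -4.6] [ 0.04 -0.05 -0.01] 0.025223571191540377 [ 0.41  0.57 -0.21  1.89  0.18  0.7  -1.63]
```

View pics/w7.png

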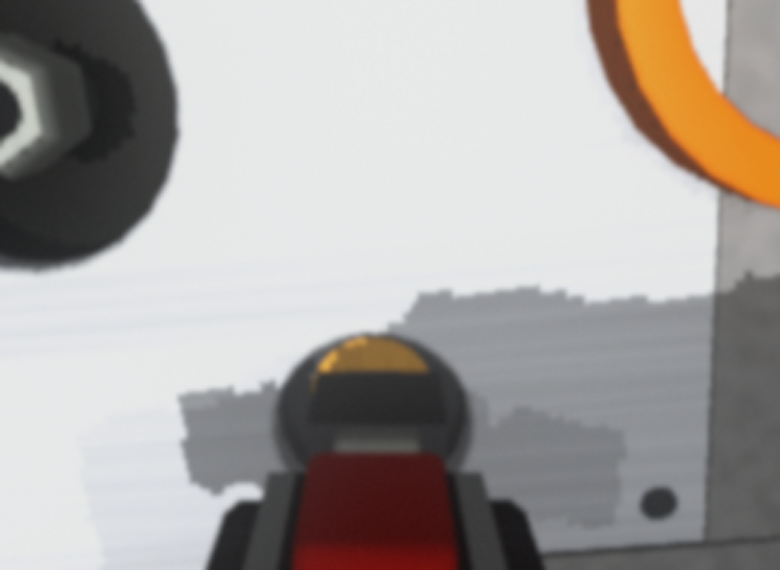

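Held crank over the well: the barrel's bottom edge is centred at col 377, the bore at 371.5 and the brass disc at 372.5. The crank is about 1 mm too far to -y. I'll correct that and lower.

{"op": "drive_tool", "data": {
  "moves": [
    [20, -0.001, 0.001, 0, 0, 0, 0],
    [20, -0.001, 0.001, -0.003, 0, 0, 0],
    [20, -0.001, 0.001, -0.006, 0, 0, 0],
    [20, -0.001, 0.001, -0.009, 0, 0, 0],
    [20, -0.001, 0.001, -0.009, 0, 0, 0]
  ]
}}

```text
t: 9.1
ee_pos: [0.5238, -0.1694, 0.0654]
tool_rot: [0.997, -0.079, -0.0, -0.0]
contact_force: [0.5, 0.3, -4.1]
finger_gap: 0.0257
```

```bash
python3 st.py
```

```text
9.1 [ 0.5238 -0.1694  0.0654] head -9.01 [ 0.5  0.3 -4.1] [ 0.05 -0.01  0.04] 0.02570344955993676 [ 0.4   0.59 -0.2   1.9   0.18  0.67 -1.64]
```

It is 4 mm past the tip with no contact force, so it is engaged.

{"op": "drive_tool", "data": {
  "moves": [
    [20, 0, 0, -0.003, 0, 0, 0],
    [20, 0, 0, -0.006, 0, 0, 0],
    [20, 0, 0, -0.009, 0, 0, 0],
    [20, 0, 0, -0.011, 0, 0, 0],
    [20, 0, 0, -0.011, 0, 0, 0]
  ]
}}

```text
t: 9.6
ee_pos: [0.5239, -0.1694, 0.0546]
tool_rot: [0.997, -0.079, -0.0, -0.0]
contact_force: [-1.1, -0.3, -3.6]
finger_gap: 0.0258
```

{"op": "drive_tool", "data": {
  "moves": [
    [20, 0, 0, -0.001, 0, 0, 0],
    [20, 0, 0, -0.001, 0, 0, 0]
  ]
}}

```text
t: 9.8
ee_pos: [0.5241, -0.1695, 0.0539]
tool_rot: [0.997, -0.079, 0.0, -0.0]
contact_force: [0.2, 0.7, -2.7]
finger_gap: 0.0253
```

```bash
python3 st.py
```

```text
9.8 [ 0.5241 -0.1695  0.0539] head -9.01 [ 0.2  0.7 -2.7] [-0.02 -0.04  0.06] 0.02526248370994271 [ 0.4   0.6  -0.2   1.91  0.19  0.65 -1.64]
```

{"op": "drive_tool", "data": {
  "moves": [
    [20, 0, 0, -0.0005, 0, 0, 0],
    [20, 0, 0, -0.001, 0, 0, 0],
    [20, 0, 0, -0.001, 0, 0, 0]
  ]
}}

```text
t: 10.1
ee_pos: [0.5241, -0.1695, 0.053]
tool_rot: [0.997, -0.079, 0.0, -0.0]
contact_force: [-0.5, -0.1, -3.9]
finger_gap: 0.0252
```

{"op": "drive_tool", "data": {
  "moves": [
    [20, 0, 0, -0.0005, 0, 0, 0],
    [20, 0, 0, -0.0005, 0, 0, 0],
    [20, 0, 0, -0.0005, 0, 0, 0]
  ]
}}

```text
t: 10.4
ee_pos: [0.5242, -0.1696, 0.0527]
tool_rot: [0.997, -0.079, 0.0, 0.0]
contact_force: [-0.5, 0.5, -0.2]
finger_gap: 0.0254
```

Seated: the load came off at TCP z = 0.0527, against 0.0525 expected. I'll release and go to the hand grip.

{"op": "drive_tool", "data": {
  "moves": [
    [40, 0, 0, 0, 0, 0, 0],
    [60, 0, 0, 0, 0, 0, 0],
    [60, 0, 0, 0, 0, 0, 0],
    [60, 0, 0, 0, 0, 0, 0]
  ],
  "force": 20
}}

```text
t: 10.8
ee_pos: [0.5242, -0.1695, 0.0525]
tool_rot: [0.997, -0.079, 0.0, -0.0]
contact_force: [-0.1, 0.6, 0.7]
finger_gap: 0.0514
```

{"op": "drive_tool", "data": {
  "moves": [
    [60, 0, 0, 0.015, 0, 0, 0],
    [60, 0, 0, 0.045, 0, 0, 0],
    [60, 0, 0, 0.085, 0, 0, 0],
    [60, 0, 0, 0.085, 0, 0, 0],
    [60, 0, 0, 0.085, 0, 0, 0]
  ]
}}

```text
t: 11.3
ee_pos: [0.5246, -0.1697, 0.1383]
tool_rot: [0.997, -0.079, 0.001, 0.0]
contact_force: [-0.5, 0.2, 0.5]
finger_gap: 0.0511
```

```bash
python3 st.py; python3 - <<'E'
from h import *
d=snap("wrist");save(d,"w8.png",None,1.5);np.save("w8.npy",d,allow_pickle=True)
e=snap("top");np.save("t8.npy",e,allow_pickle=True)
E
```

```text
11.3 [ 0.5246 -0.1697  0.1383] head -9.02 [-0.5  0.2  0.5] [ 0.03 -0.   -0.01] 0.051144362573785865 [ 0.42  0.49 -0.23  1.83  0.15  0.84 -1.61]
```

View pics/w8.png

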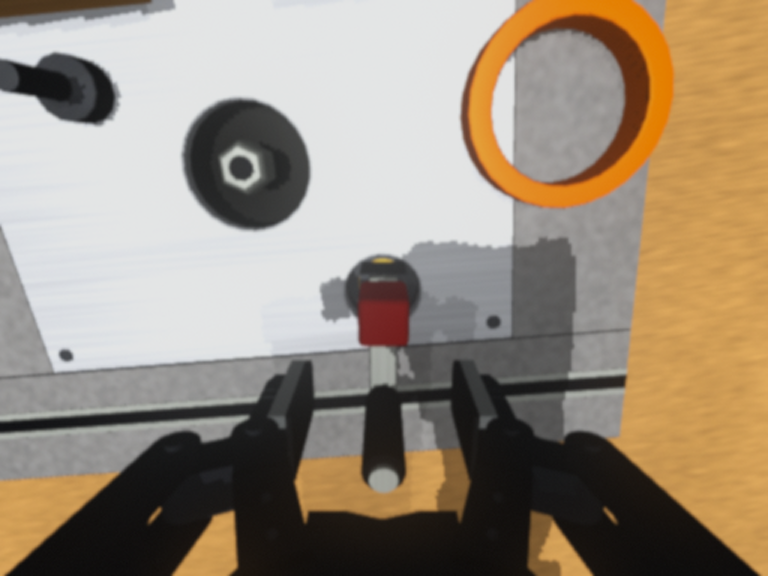

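The crank stands home in the well (boss at (383,315), grip cap at (384,480)), with the arm in line with the tool. The neighbours are undisturbed. Now I'll go to the hand grip and close lightly.

{"op": "drive_tool", "data": {
  "moves": [
    [60, -0.03, 0.005, 0, 0, 0, 0],
    [60, -0.0645, 0.0102, 0, 0, 0, 0],
    [60, -0.0645, 0.0102, -0.02, 0, 0, 0],
    [60, -0.0645, 0.0102, -0.045, 0, 0, 0],
    [60, -0.0645, 0.0102, -0.064, 0, 0, 0]
  ]
}}

```text
t: 11.9
ee_pos: [0.4583, -0.159, 0.0715]
tool_rot: [0.997, -0.079, -0.001, -0.0]
contact_force: [0.1, 0.0, 0.8]
finger_gap: 0.0512
```

{"op": "drive_tool", "data": {
  "moves": [
    [60, 0, 0, 0, 0, 0, 0],
    [30, 0, 0, 0, 0, 0, 0],
    [15, 0, 0, 0, 0, 0, 0],
    [15, 0, 0, 0, 0, 0, 0],
    [15, 0, 0, 0, 0, 0, 0]
  ],
  "force": 20
}}

```text
t: 12.4
ee_pos: [0.4599, -0.1594, 0.074]
tool_rot: [0.997, -0.079, 0.001, 0.0]
contact_force: [-0.1, 0.3, -0.3]
finger_gap: 0.0214
```

```bash
python3 st.py; python3 - <<'E'
import numpy as np
a=171+0
for st in (15,):
  for k in range(0,25):
    print(k,a-st*k,np.round(65*np.cos(np.radians(a-st*k)),1),np.round(65*np.sin(np.radians(a-st*k)),1))
E
```

```text
12.4 [ 0.4599 -0.1594  0.074 ] head -9.01 [-0.1  0.3 -0.3] [ 0.03 -0.05 -0.04] 0.021357832450373003 [ 0.43  0.5  -0.21  2.06  0.18  0.6  -1.63]
0 171 -64.2 10.2
1 156 -59.4 26.4
2 141 -50.5 40.9
3 126 -38.2 52.6
4 111 -23.3 60.7
5 96 -6.8 64.6
6 81 10.2 64.2
7 66 26.4 59.4
8 51 40.9 50.5
9 36 52.6 38.2
10 21 60.7 23.3
11 6 64.6 6.8
12 -9 64.2 -10.2
13 -24 59.4 -26.4
14 -39 50.5 -40.9
15 -54 38.2 -52.6
16 -69 23.3 -60.7
17 -84 6.8 -64.6
18 -99 -10.2 -64.2
19 -114 -26.4 -59.4
20 -129 -40.9 -50.5
21 -144 -52.6 -38.2
22 -159 -60.7 -23.3
23 -174 -64.6 -6.8
24 -189 -64.2 10.2
```

```bash
cat > arc.py <<'E'
import numpy as np,sys
t0,st,n=map(float,sys.argv[1:4])
for c in range(int(n)):
    a=np.radians(t0-5*st*c-st*np.arange(6));p=.065*np.c_[np.cos(a),np.sin(a)];q=np.round(np.round(p,4)[1:]-np.round(p,4)[0],4)
    print(t0-5*st*c,[[15,*map(float,r),0,0,0,0] for r in q])
E
python3 arc.py 171 10 7
```

```text
171.0 [[15, 0.0027, 0.011, 0, 0, 0, 0], [15, 0.0073, 0.0213, 0, 0, 0, 0], [15, 0.0137, 0.0307, 0, 0, 0, 0], [15, 0.0216, 0.0389, 0, 0, 0, 0], [15, 0.0307, 0.0455, 0, 0, 0, 0]]
121.0 [[15, 0.0102, 0.005, 0, 0, 0, 0], [15, 0.0211, 0.0081, 0, 0, 0, 0], [15, 0.0324, 0.0093, 0, 0, 0, 0], [15, 0.0437, 0.0085, 0, 0, 0, 0], [15, 0.0547, 0.0058, 0, 0, 0, 0]]
71.0 [[15, 0.0103, -0.0046, 0, 0, 0, 0], [15, 0.0197, -0.011, 0, 0, 0, 0], [15, 0.0279, -0.0189, 0, 0, 0, 0], [15, 0.0345, -0.028, 0, 0, 0, 0], [15, 0.0395, -0.0382, 0, 0, 0, 0]]
21.0 [[15, 0.0031, -0.0109, 0, 0, 0, 0], [15, 0.0043, -0.0222, 0, 0, 0, 0], [15, 0.0035, -0.0335, 0, 0, 0, 0], [15, 0.0008, -0.0445, 0, 0, 0, 0], [15, -0.0038, -0.0548, 0, 0, 0, 0]]
-29.0 [[15, -0.0064, -0.0094, 0, 0, 0, 0], [15, -0.0143, -0.0176, 0, 0, 0, 0], [15, -0.0234, -0.0242, 0, 0, 0, 0], [15, -0.0336, -0.0292, 0, 0, 0, 0], [15, -0.0445, -0.0323, 0, 0, 0, 0]]
-79.0 [[15, -0.0113, -0.0012, 0, 0, 0, 0], [15, -0.0226, -0.0004, 0, 0, 0, 0], [15, -0.0336, 0.0023, 0, 0, 0, 0], [15, -0.0439, 0.0069, 0, 0, 0, 0], [15, -0.0533, 0.0133, 0, 0, 0, 0]]
-129.0 [[15, -0.0082, 0.0079, 0, 0, 0, 0], [15, -0.0148, 0.017, 0, 0, 0, 0], [15, -0.0198, 0.0272, 0, 0, 0, 0], [15, -0.0229, 0.0381, 0, 0, 0, 0], [15, -0.0241, 0.0494, 0, 0, 0, 0]]
```

{"op": "drive_tool", "data": {
  "moves": [
    [15, 0.0027, 0.011, 0, 0, 0, 0],
    [15, 0.0073, 0.0213, 0, 0, 0, 0],
    [15, 0.0137, 0.0307, 0, 0, 0, 0],
    [15, 0.0216, 0.0389, 0, 0, 0, 0],
    [15, 0.0307, 0.0455, 0, 0, 0, 0]
  ]
}}

```text
t: 12.9
ee_pos: [0.491, -0.1131, 0.0736]
tool_rot: [0.997, -0.078, -0.0, 0.0]
contact_force: [-1.1, -6.3, 1.4]
finger_gap: 0.0215
```

```bash
python3 st.py
```

```text
12.9 [ 0.491  -0.1131  0.0736] head -8.97 [-1.1 -6.3  1.4] [-1.69  0.09 -0.02] 0.02146658244872464 [ 0.32  0.52 -0.2   2.02  0.17  0.62 -1.73]
```

{"op": "drive_tool", "data": {
  "moves": [
    [15, 0.0102, 0.005, 0, 0, 0, 0],
    [15, 0.0211, 0.0081, 0, 0, 0, 0],
    [15, 0.0324, 0.0093, 0, 0, 0, 0],
    [15, 0.0437, 0.0085, 0, 0, 0, 0],
    [15, 0.0547, 0.0058, 0, 0, 0, 0]
  ]
}}

```text
t: 13.4
ee_pos: [0.5442, -0.1069, 0.0733]
tool_rot: [0.997, -0.078, -0.002, -0.0]
contact_force: [-5.4, -2.8, 5.7]
finger_gap: 0.0215
```

{"op": "drive_tool", "data": {
  "moves": [
    [15, 0.0103, -0.0046, 0, 0, 0, 0],
    [15, 0.0197, -0.011, 0, 0, 0, 0],
    [15, 0.0279, -0.0189, 0, 0, 0, 0],
    [15, 0.0345, -0.028, 0, 0, 0, 0],
    [15, 0.0395, -0.0382, 0, 0, 0, 0]
  ]
}}

```text
t: 13.9
ee_pos: [0.5847, -0.1428, 0.0732]
tool_rot: [0.997, -0.077, -0.001, -0.002]
contact_force: [-2.3, 3.4, 4.3]
finger_gap: 0.0214
```

```bash
python3 st.py
```

```text
13.9 [ 0.5847 -0.1428  0.0732] head -8.86 [-2.3  3.4  4.3] [ 0.93  0.86 -0.01] 0.0213657791243712 [ 0.33  0.64 -0.21  1.75  0.17  0.77 -1.69]
```

{"op": "drive_tool", "data": {
  "moves": [
    [15, 0.0031, -0.0109, 0.0005, 0, 0, 0],
    [15, 0.0043, -0.0222, 0.0005, 0, 0, 0],
    [15, 0.0035, -0.0335, 0.0005, 0, 0, 0],
    [15, 0.0008, -0.0445, 0.0005, 0, 0, 0],
    [15, -0.0038, -0.0548, 0.0005, 0, 0, 0]
  ]
}}

```text
t: 14.4
ee_pos: [0.5808, -0.2024, 0.0739]
tool_rot: [0.997, -0.079, 0.001, 0.0]
contact_force: [2.2, 2.4, -1.5]
finger_gap: 0.0208
```

{"op": "drive_tool", "data": {
  "moves": [
    [15, -0.0064, -0.0094, 0, 0, 0, 0],
    [15, -0.0143, -0.0176, 0, 0, 0, 0],
    [15, -0.0234, -0.0242, 0, 0, 0, 0],
    [15, -0.0336, -0.0292, 0, 0, 0, 0],
    [15, -0.0445, -0.0323, 0, 0, 0, 0]
  ]
}}

```text
t: 14.9
ee_pos: [0.5353, -0.234, 0.0741]
tool_rot: [0.997, -0.079, 0.0, 0.0]
contact_force: [2.2, 1.1, -1.3]
finger_gap: 0.0214
```

{"op": "drive_tool", "data": {
  "moves": [
    [15, -0.0113, -0.0012, 0, 0, 0, 0],
    [15, -0.0226, -0.0004, 0, 0, 0, 0],
    [15, -0.0336, 0.0023, 0, 0, 0, 0],
    [15, -0.0439, 0.0069, 0, 0, 0, 0],
    [15, -0.0533, 0.0133, 0, 0, 0, 0]
  ]
}}

```text
t: 15.4
ee_pos: [0.4823, -0.2196, 0.0741]
tool_rot: [0.997, -0.079, 0.0, 0.0]
contact_force: [4.9, 1.2, -2.9]
finger_gap: 0.0214
```

{"op": "drive_tool", "data": {
  "moves": [
    [15, -0.0082, 0.0079, 0, 0, 0, 0],
    [15, -0.0148, 0.017, 0, 0, 0, 0],
    [15, -0.0198, 0.0272, 0, 0, 0, 0],
    [15, -0.0229, 0.0381, 0, 0, 0, 0],
    [15, -0.0241, 0.0494, 0, 0, 0, 0]
  ]
}}

```text
t: 15.9
ee_pos: [0.4588, -0.1703, 0.074]
tool_rot: [0.997, -0.079, 0.0, 0.0]
contact_force: [6.6, -2.1, -6.6]
finger_gap: 0.0214
```

```bash
python3 st.py; python3 arc.py 181 6 6
```

```text
15.9 [ 0.4588 -0.1703  0.074 ] head -9.02 [ 6.6 -2.1 -6.6] [-0.73 -1.56 -0.03] 0.021366102743848203 [ 0.45  0.5  -0.21  2.05  0.18  0.6  -1.61]
181.0 [[15, 0.0002, 0.0068, 0, 0, 0, 0], [15, 0.0012, 0.0135, 0, 0, 0, 0], [15, 0.0028, 0.0201, 0, 0, 0, 0], [15, 0.0052, 0.0265, 0, 0, 0, 0], [15, 0.0081, 0.0326, 0, 0, 0, 0]]
151.0 [[15, 0.0037, 0.0058, 0, 0, 0, 0], [15, 0.0078, 0.0111, 0, 0, 0, 0], [15, 0.0126, 0.016, 0, 0, 0, 0], [15, 0.0178, 0.0204, 0, 0, 0, 0], [15, 0.0234, 0.0242, 0, 0, 0, 0]]
121.0 [[15, 0.006, 0.0032, 0, 0, 0, 0], [15, 0.0123, 0.0058, 0, 0, 0, 0], [15, 0.0189, 0.0076, 0, 0, 0, 0], [15, 0.0256, 0.0088, 0, 0, 0, 0], [15, 0.0324, 0.0093, 0, 0, 0, 0]]
91.0 [[15, 0.0068, -0.0002, 0, 0, 0, 0], [15, 0.0135, -0.0012, 0, 0, 0, 0], [15, 0.0201, -0.0028, 0, 0, 0, 0], [15, 0.0265, -0.0052, 0, 0, 0, 0], [15, 0.0326, -0.0081, 0, 0, 0, 0]]
61.0 [[15, 0.0058, -0.0037, 0, 0, 0, 0], [15, 0.0111, -0.0078, 0, 0, 0, 0], [15, 0.016, -0.0126, 0, 0, 0, 0], [15, 0.0204, -0.0178, 0, 0, 0, 0], [15, 0.0242, -0.0234, 0, 0, 0, 0]]
31.0 [[15, 0.0032, -0.006, 0, 0, 0, 0], [15, 0.0058, -0.0123, 0, 0, 0, 0], [15, 0.0076, -0.0189, 0, 0, 0, 0], [15, 0.0088, -0.0256, 0, 0, 0, 0], [15, 0.0093, -0.0324, 0, 0, 0, 0]]
```

{"op": "drive_tool", "data": {
  "moves": [
    [15, 0.0009, 0.0068, -0.0004, 0, 0, 0],
    [15, 0.0018, 0.0135, -0.0004, 0, 0, 0],
    [15, 0.0034, 0.0201, -0.0004, 0, 0, 0],
    [15, 0.0058, 0.0263, -0.0004, 0, 0, 0],
    [15, 0.0086, 0.0323, -0.0004, 0, 0, 0]
  ]
}}

```text
t: 16.4
ee_pos: [0.4669, -0.1382, 0.0736]
tool_rot: [0.997, -0.079, -0.001, 0.0]
contact_force: [-0.1, -4.0, 3.1]
finger_gap: 0.0212
```

```bash
cat > tf.py <<'E'
from h import *
s=manip.state();r=s["ee_pos"][:2]-[.5242,-.1695];a=np.arctan2(r[1],r[0]);F=s["contact_force"]
print("ang",np.degrees(a).round(1),"r",np.hypot(*r).round(4),"tangential resist",(-(F[0]*np.sin(a)-F[1]*np.cos(a))).round(1),"inward",(-(F[0]*np.cos(a)+F[1]*np.sin(a))).round(1),"Fz",F[2].round(1),s["ft_torque"].round(2),s["t"])
E
python3 tf.py
```

```text
ang 151.4 r 0.0653 tangential resist 3.5 inward 1.9 Fz 3.1 [-1.1  -0.11  0.01] 16.4
```

{"op": "drive_tool", "data": {
  "moves": [
    [15, 0.0037, 0.0058, 0, 0, 0, 0],
    [15, 0.0078, 0.0111, 0, 0, 0, 0],
    [15, 0.0126, 0.016, 0, 0, 0, 0],
    [15, 0.0178, 0.0202, 0, 0, 0, 0],
    [15, 0.0234, 0.0239, 0, 0, 0, 0]
  ]
}}

```text
t: 16.9
ee_pos: [0.4902, -0.1138, 0.0734]
tool_rot: [0.997, -0.078, -0.001, -0.0]
contact_force: [-3.0, -3.5, 6.4]
finger_gap: 0.0212
```

```bash
python3 tf.py
```

```text
ang 121.4 r 0.0652 tangential resist 4.4 inward 1.5 Fz 6.4 [-0.98  0.54 -0.05] 16.9
```

{"op": "drive_tool", "data": {
  "moves": [
    [15, 0.006, 0.003, 0.0007, 0, 0, 0],
    [15, 0.0123, 0.0056, 0.0007, 0, 0, 0],
    [15, 0.0189, 0.0074, 0.0007, 0, 0, 0],
    [15, 0.0256, 0.0086, 0.0007, 0, 0, 0],
    [15, 0.0324, 0.0091, 0.0007, 0, 0, 0]
  ]
}}

```text
t: 17.4
ee_pos: [0.5232, -0.1047, 0.0739]
tool_rot: [0.997, -0.078, -0.001, -0.0]
contact_force: [-3.4, -0.0, 1.2]
finger_gap: 0.0213
```

```bash
python3 tf.py
```

```text
ang 90.9 r 0.0649 tangential resist 3.4 inward -0.0 Fz 1.2 [-0.29  0.83 -0.02] 17.4
```

```bash
python3 - <<'E'
import numpy as np
P=lambda a:65*np.array([np.cos(np.radians(a)),np.sin(np.radians(a))])
for a in range(91,-115,-12): print(a,(P(a-6)-P(a)).round(1).tolist(),(P(a-12)-P(a)).round(1).tolist(), "tan dir",np.round([np.sin(np.radians(a-12)),-np.cos(np.radians(a-12))],2))
E
```

```text
91 [6.8, -0.2] [13.5, -1.2] tan dir [ 0.98 -0.19]
79 [6.6, -1.6] [13.0, -4.0] tan dir [ 0.92 -0.39]
67 [6.1, -3.0] [11.9, -6.6] tan dir [ 0.82 -0.57]
55 [5.4, -4.2] [10.3, -8.9] tan dir [ 0.68 -0.73]
43 [4.4, -5.2] [8.2, -10.9] tan dir [ 0.52 -0.86]
31 [3.2, -6.0] [5.7, -12.3] tan dir [ 0.33 -0.95]
19 [1.9, -6.5] [3.1, -13.2] tan dir [ 0.12 -0.99]
7 [0.5, -6.8] [0.2, -13.6] tan dir [-0.09 -1.  ]
-5 [-0.9, -6.7] [-2.6, -13.3] tan dir [-0.29 -0.96]
-17 [-2.3, -6.4] [-5.3, -12.5] tan dir [-0.48 -0.87]
-29 [-3.6, -5.8] [-7.8, -11.1] tan dir [-0.66 -0.75]
-41 [-4.7, -4.9] [-9.9, -9.3] tan dir [-0.8 -0.6]
-53 [-5.6, -3.8] [-11.6, -7.0] tan dir [-0.91 -0.42]
-65 [-6.3, -2.5] [-12.8, -4.4] tan dir [-0.97 -0.22]
-77 [-6.7, -1.2] [-13.5, -1.7] tan dir [-1.   -0.02]
-89 [-6.8, 0.2] [-13.5, 1.2] tan dir [-0.98  0.19]
-101 [-6.6, 1.6] [-13.0, 4.0] tan dir [-0.92  0.39]
-113 [-6.1, 3.0] [-11.9, 6.6] tan dir [-0.82  0.57]
```

{"op": "drive_tool", "data": {
  "moves": [
    [15, 0.0068, -0.0002, 0, 0, 0, 0],
    [15, 0.0135, -0.0013, 0, 0, 0, 0],
    [15, 0.0135, -0.0013, 0, 0, 0, 0]
  ]
}}

```text
t: 17.7
ee_pos: [0.5383, -0.1064, 0.0741]
tool_rot: [0.997, -0.078, 0.001, -0.0]
contact_force: [-0.1, 0.8, -0.6]
finger_gap: 0.0213
```

{"op": "drive_tool", "data": {
  "moves": [
    [15, 0.0066, -0.0016, 0, 0, 0, 0],
    [15, 0.013, -0.004, 0, 0, 0, 0],
    [15, 0.013, -0.004, 0, 0, 0, 0]
  ]
}}

```text
t: 18.0
ee_pos: [0.5513, -0.1109, 0.0743]
tool_rot: [0.997, -0.079, 0.001, -0.0]
contact_force: [0.5, 0.8, -1.4]
finger_gap: 0.0215
```

{"op": "drive_tool", "data": {
  "moves": [
    [15, 0.0061, -0.003, 0, 0, 0, 0],
    [15, 0.0119, -0.0066, 0, 0, 0, 0],
    [15, 0.0119, -0.0066, 0, 0, 0, 0]
  ]
}}

```text
t: 18.3
ee_pos: [0.5631, -0.1181, 0.0743]
tool_rot: [0.997, -0.079, 0.001, 0.0]
contact_force: [0.9, 1.8, -2.1]
finger_gap: 0.0217
```

{"op": "drive_tool", "data": {
  "moves": [
    [15, 0.0054, -0.0042, 0, 0, 0, 0],
    [15, 0.0103, -0.0089, 0, 0, 0, 0],
    [15, 0.0103, -0.0089, 0, 0, 0, 0]
  ]
}}

```text
t: 18.6
ee_pos: [0.5732, -0.1274, 0.0744]
tool_rot: [0.997, -0.079, 0.001, 0.0]
contact_force: [0.8, 1.0, -2.7]
finger_gap: 0.0214
```

{"op": "drive_tool", "data": {
  "moves": [
    [15, 0.0044, -0.0052, -0.0003, 0, 0, 0],
    [15, 0.0082, -0.0109, -0.0003, 0, 0, 0],
    [15, 0.0082, -0.0109, -0.0003, 0, 0, 0]
  ]
}}

```text
t: 18.9
ee_pos: [0.5812, -0.1387, 0.0742]
tool_rot: [0.997, -0.079, 0.001, 0.001]
contact_force: [0.3, 0.4, -0.2]
finger_gap: 0.0212
```

{"op": "drive_tool", "data": {
  "moves": [
    [15, 0.0032, -0.006, 0, 0, 0, 0],
    [15, 0.0057, -0.0123, 0, 0, 0, 0],
    [15, 0.0057, -0.0123, 0, 0, 0, 0]
  ]
}}

```text
t: 19.2
ee_pos: [0.5864, -0.1512, 0.0741]
tool_rot: [0.997, -0.079, 0.001, 0.001]
contact_force: [1.3, 0.5, -0.3]
finger_gap: 0.0212
```

{"op": "drive_tool", "data": {
  "moves": [
    [15, 0.0019, -0.0065, 0, 0, 0, 0],
    [15, 0.0031, -0.0132, 0, 0, 0, 0],
    [15, 0.0031, -0.0132, 0, 0, 0, 0]
  ]
}}

```text
t: 19.5
ee_pos: [0.5891, -0.1646, 0.074]
tool_rot: [0.997, -0.079, 0.0, 0.001]
contact_force: [0.5, -0.3, -0.2]
finger_gap: 0.0213
```

{"op": "drive_tool", "data": {
  "moves": [
    [15, 0.0005, -0.0068, 0, 0, 0, 0],
    [15, 0.0002, -0.0136, 0, 0, 0, 0],
    [15, 0.0002, -0.0136, 0, 0, 0, 0]
  ]
}}

```text
t: 19.8
ee_pos: [0.5888, -0.1782, 0.074]
tool_rot: [0.997, -0.079, 0.0, 0.001]
contact_force: [0.6, -0.6, 0.0]
finger_gap: 0.0212
```

{"op": "drive_tool", "data": {
  "moves": [
    [15, -0.0009, -0.0067, 0, 0, 0, 0],
    [15, -0.0026, -0.0133, 0, 0, 0, 0],
    [15, -0.0026, -0.0133, 0, 0, 0, 0]
  ]
}}

```text
t: 20.1
ee_pos: [0.5858, -0.1914, 0.0739]
tool_rot: [0.997, -0.079, -0.0, 0.001]
contact_force: [0.6, -0.5, 0.5]
finger_gap: 0.0213
```

```bash
python3 tf.py; python3 - <<'E'
from h import *
a=np.load("t8.npy",allow_pickle=True).item();b=snap("top")
c=lambda d:d["pixels"][90:220,240:400,::-1]
cv2.imwrite("pics/t9.png",cv2.resize(np.vstack([c(a),c(b)]),None,fx=2.3,fy=2.3,interpolation=cv2.INTER_CUBIC))
E
```

```text
ang -19.6 r 0.0654 tangential resist -0.3 inward -0.7 Fz 0.5 [ 0.07 -0.02 -0.02] 20.1
```

{"op": "drive_tool", "data": {
  "moves": [
    [15, -0.0023, -0.0064, 0, 0, 0, 0],
    [15, -0.0053, -0.0125, 0, 0, 0, 0],
    [15, -0.0053, -0.0125, 0, 0, 0, 0]
  ]
}}

```text
t: 20.45
ee_pos: [0.5814, -0.2012, 0.074]
tool_rot: [0.997, -0.079, 0.0, -0.001]
contact_force: [1.3, 5.9, -0.6]
finger_gap: 0.0211
```

Resistance has risen to about 6 N, so the buffer has been met. I'll make smaller steps.

{"op": "drive_tool", "data": {
  "moves": [
    [15, -0.0018, -0.003, 0, 0, 0, 0],
    [15, -0.0018, -0.003, 0, 0, 0, 0],
    [15, -0.0018, -0.003, 0, 0, 0, 0]
  ]
}}

```text
t: 20.75
ee_pos: [0.5806, -0.2026, 0.0741]
tool_rot: [0.997, -0.078, 0.001, -0.002]
contact_force: [2.9, 7.9, 0.5]
finger_gap: 0.0215
```

```bash
python3 tf.py
```

```text
ang -30.4 r 0.0654 tangential resist 8.3 inward 1.5 Fz 0.5 [ 1.96 -0.83 -0.02] 20.75
```

{"op": "drive_tool", "data": {
  "moves": [
    [15, -0.0025, -0.0035, 0, 0, 0, 0],
    [15, -0.0025, -0.0035, 0, 0, 0, 0],
    [15, -0.0025, -0.0035, 0, 0, 0, 0]
  ]
}}

```text
t: 21.05
ee_pos: [0.5791, -0.2048, 0.0744]
tool_rot: [0.997, -0.077, 0.002, -0.002]
contact_force: [4.8, 10.5, 0.1]
finger_gap: 0.0214
```

```bash
python3 tf.py
```

```text
ang -32.7 r 0.0653 tangential resist 11.4 inward 1.7 Fz 0.1 [ 2.64 -1.35  0.  ] 21.05
```

{"op": "drive_tool", "data": {
  "moves": [
    [15, -0.001, -0.0015, 0, 0, 0, 0],
    [15, -0.001, -0.0015, 0, 0, 0, 0],
    [15, -0.001, -0.0015, 0, 0, 0, 0]
  ]
}}

```text
t: 21.35
ee_pos: [0.5787, -0.2054, 0.0745]
tool_rot: [0.997, -0.077, 0.002, -0.003]
contact_force: [5.6, 12.5, 0.6]
finger_gap: 0.0212
```

```bash
python3 tf.py
```

```text
ang -33.4 r 0.0652 tangential resist 13.5 inward 2.1 Fz 0.6 [ 3.04 -1.52 -0.01] 21.35
```

Stop met at 13.5 N. Easing back, then releasing.

{"op": "drive_tool", "data": {
  "moves": [
    [15, 0.002, 0.003, 0, 0, 0, 0],
    [15, 0.004, 0.006, 0, 0, 0, 0],
    [15, 0.0053, 0.0085, 0, 0, 0, 0],
    [15, 0.0053, 0.0085, 0, 0, 0, 0]
  ]
}}

```text
t: 21.75
ee_pos: [0.5812, -0.2018, 0.074]
tool_rot: [0.997, -0.079, 0.0, 0.0]
contact_force: [0.7, 2.3, 1.6]
finger_gap: 0.0215
```

```bash
python3 tf.py
```

```text
ang -29.5 r 0.0655 tangential resist 2.4 inward 0.5 Fz 1.6 [ 0.74 -0.29  0.  ] 21.75
```

{"op": "drive_tool", "data": {
  "moves": [
    [40, 0, 0, 0, 0, 0, 0],
    [50, 0, 0, 0, 0, 0, 0],
    [50, 0, 0, 0, 0, 0, 0],
    [50, 0, 0, 0, 0, 0, 0]
  ]
}}

```text
t: 22.15
ee_pos: [0.5809, -0.2019, 0.0739]
tool_rot: [0.997, -0.079, -0.0, 0.0]
contact_force: [-0.3, -0.7, 0.2]
finger_gap: 0.0427
```

{"op": "drive_tool", "data": {
  "moves": [
    [50, 0, 0, 0.02, 0, 0, 0],
    [50, 0, 0, 0.055, 0, 0, 0],
    [50, -0.02, 0, 0.1, 0, 0, 0],
    [50, -0.055, 0.03, 0.12, 0, 0, 0],
    [50, -0.057, 0.033, 0.12, 0, 0, 0]
  ]
}}

```text
t: 22.65
ee_pos: [0.5223, -0.166, 0.1973]
tool_rot: [0.997, -0.078, 0.001, 0.0]
contact_force: [0.9, 0.7, -0.6]
finger_gap: 0.0429
```

{"op": "drive_tool", "data": {
  "moves": [
    [50, 0, 0, 0, 0, 0, 0],
    [50, 0, 0, 0, 0, 0, 0]
  ]
}}

```text
t: 22.85
ee_pos: [0.5244, -0.169, 0.1935]
tool_rot: [0.997, -0.079, -0.0, 0.0]
contact_force: [1.4, -0.1, -0.1]
finger_gap: 0.0427
```

```bash
python3 st.py; python3 - <<'E'
from h import *
d=snap("wrist");np.save("w10.npy",d,allow_pickle=True);save(d,"w10.png",None,1.5)
E
```

```text
22.85 [ 0.5244 -0.169   0.1935] head -9.02 [ 1.4 -0.1 -0.1] [0.02 0.03 0.04] 0.04270953664252448 [ 0.43  0.43 -0.24  1.75  0.12  0.97 -1.59]
```

View pics/w10.png

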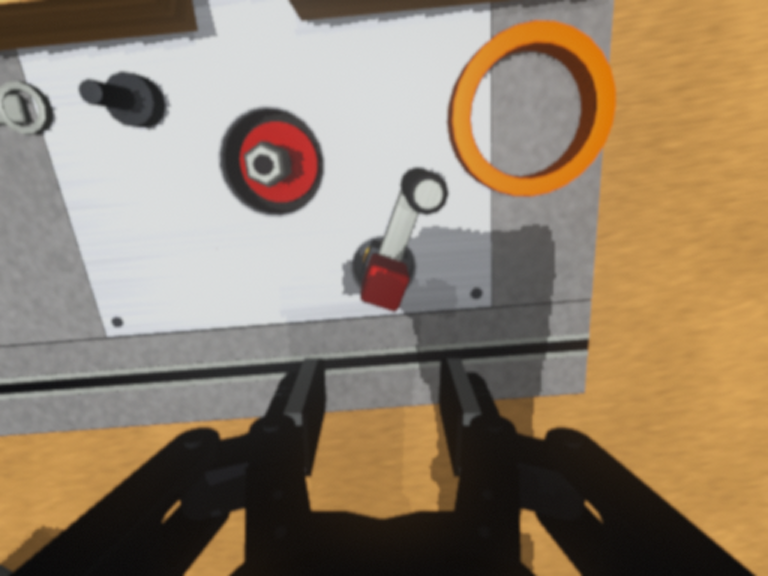

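The collet has risen clear, with a red disc now showing round it. The crank stands in the well with its arm at about -30°. The bit, tape and wrench are untouched. I'll compute the arm angle.

```bash
python3 - <<'E'
from h import *
d=np.load("w10.npy",allow_pickle=True).item()
g=onz(d,429/1.5-.3,193/1.5-.3,.118);r=g[:2]-[.5242,-.1695];print(g,np.hypot(*r),np.degrees(np.arctan2(r[1],r[0])))
im=d["pixels"];hsv=cv2.cvtColor(im,cv2.COLOR_RGB2HSV)
m=(((hsv[...,0]<6)|(hsv[...,0]>172))&(hsv[...,1]>150)&(hsv[...,2]>60)).astype(np.uint8)
n,l,st,c=cv2.connectedComponentsWithStats(m)
for i in range(1,n):
    if st[i,4]>100:
        R_=cv2.minAreaRect(np.argwhere(l==i)[:,::-1].astype(np.float32));print(st[i],R_);b=[onz(d,*p,.084)[:2] for p in cv2.boxPoints(R_)];print([np.degrees(np.arctan2(*(b[k+1]-b[k])[::-1])).round(1) for k in range(3)])
# boss top face corners at z=.084
for p in((366,254),(412,265),(398,310),(362,298)):print(p,onz(d,p[0]/1.5,p[1]/1.5,.084))
E
```

```text
[ 0.58151574 -0.20149292  0.118     ] 0.0656402354098198 -29.16970384750118
[ 160   81   52   54 1362] ((185.5, 107.5), (53.0, 51.0), 90.0)
[np.float64(-99.0), np.float64(168.2), np.float64(81.0)]
[242 177  30  29 577] ((255.9499969482422, 190.65000915527344), (26.246904373168945, 24.03331184387207), 18.434947967529297)
[np.float64(-27.4), np.float64(-118.0), np.float64(154.3)]
(366, 254) [ 0.54767703 -0.16273501  0.084     ]
(412, 265) [ 0.53651011 -0.18931797  0.084     ]
(398, 310) [ 0.50878922 -0.17662734  0.084     ]
(362, 298) [ 0.52026347 -0.15551698  0.084     ]
```

{"op": "drive_tool", "data": {
  "moves": [
    [60, 0, -0.0005, 0, 0, 0, -7],
    [60, 0, -0.0005, -0.02, 0, 0, -14],
    [60, 0, -0.0005, -0.045, 0, 0, -20],
    [60, 0, -0.0005, -0.07, 0, 0, -20],
    [60, 0, -0.0005, -0.07, 0, 0, -20]
  ]
}}

```text
t: 23.4
ee_pos: [0.5223, -0.1688, 0.12]
tool_rot: [0.968, -0.25, -0.004, 0.0]
contact_force: [-0.8, -0.4, -0.3]
finger_gap: 0.051
```

{"op": "drive_tool", "data": {
  "moves": [
    [60, 0, 0, -0.025, 0, 0, 0],
    [60, 0, 0, -0.05, 0, 0, 0],
    [60, 0, 0, -0.068, 0, 0, 0],
    [60, 0, 0, -0.068, 0, 0, 0],
    [60, 0, 0, -0.068, 0, 0, 0]
  ]
}}

```text
t: 23.9
ee_pos: [0.5247, -0.1693, 0.0564]
tool_rot: [0.968, -0.25, -0.0, -0.0]
contact_force: [-0.7, -0.2, 0.5]
finger_gap: 0.0513
```

```bash
python3 st.py
```

```text
23.9 [ 0.5247 -0.1693  0.0564] head -29.01 [-0.7 -0.2  0.5] [ 0.04 -0.02 -0.04] 0.05129432026646019 [ 0.35  0.6  -0.13  1.91  0.12  0.64 -1.93]
```

{"op": "drive_tool", "data": {
  "moves": [
    [60, 0, 0, -0.0035, 0, 0, 0],
    [60, 0, 0, -0.0035, 0, 0, 0],
    [40, 0, 0, -0.0035, 0, 0, 0],
    [20, 0, 0, -0.0035, 0, 0, 0],
    [20, 0, 0, -0.0035, 0, 0, 0]
  ],
  "force": 40
}}

```text
t: 24.4
ee_pos: [0.5243, -0.1696, 0.0531]
tool_rot: [0.968, -0.25, 0.0, 0.0]
contact_force: [-1.6, -1.8, 5.6]
finger_gap: 0.0255
```

{"op": "drive_tool", "data": {
  "moves": [
    [20, 0, 0, 0, 0, 0, 0],
    [20, 0, 0, 0, 0, 0, 0],
    [20, 0, 0, 0, 0, 0, 0]
  ]
}}

```text
t: 24.7
ee_pos: [0.5242, -0.1696, 0.0531]
tool_rot: [0.968, -0.25, 0.0, 0.0]
contact_force: [-1.7, -1.0, 5.6]
finger_gap: 0.0256
```

```bash
python3 st.py
```

```text
24.7 [ 0.5242 -0.1696  0.0531] head -29.01 [-1.7 -1.   5.6] [-0.39  0.35  0.28] 0.02562447838558844 [ 0.35  0.6  -0.13  1.91  0.12  0.63 -1.93]
```

{"op": "drive_tool", "data": {
  "moves": [
    [20, 0, 0, 0.004, 0, 0, 0],
    [20, 0, 0, 0.01, 0, 0, 0],
    [20, 0, 0, 0.018, 0, 0, 0],
    [20, 0, 0, 0.028, 0, 0, 0],
    [20, 0, 0, 0.04, 0, 0, 0]
  ]
}}

```text
t: 25.2
ee_pos: [0.5236, -0.1683, 0.0929]
tool_rot: [0.968, -0.25, -0.001, -0.0]
contact_force: [0.0, 0.2, -4.2]
finger_gap: 0.0255
```

{"op": "drive_tool", "data": {
  "moves": [
    [20, 0, 0, 0.03, 0, 0, 0],
    [20, 0, 0, 0.07, 0, 0, 5],
    [20, 0, 0.01, 0.095, 0, 0, 11],
    [20, 0.003, 0.04, 0.1, 0, 0, 17],
    [20, 0.006, 0.08, 0.1, 0, 0, 23]
  ]
}}

```text
t: 25.7
ee_pos: [0.5306, -0.0901, 0.1951]
tool_rot: [0.999, -0.052, 0.002, 0.001]
contact_force: [1.1, 0.6, -3.5]
finger_gap: 0.0252
```

{"op": "drive_tool", "data": {
  "moves": [
    [20, 0, 0.045, 0, 0, 0, 6],
    [20, 0, 0.09, 0, 0, 0, 6],
    [20, 0, 0.135, 0, 0, 0, 6],
    [20, 0, 0.18, 0, 0, 0, 6],
    [20, 0, 0.225, 0, 0, 0, 6]
  ]
}}

```text
t: 26.2
ee_pos: [0.5295, 0.1379, 0.1936]
tool_rot: [1.0, -0.0, 0.0, 0.0]
contact_force: [-0.2, -0.5, -4.3]
finger_gap: 0.0254
```

{"op": "drive_tool", "data": {
  "moves": [
    [20, 0, 0.03, 0, 0, 0, 0],
    [20, 0, 0.049, 0, 0, 0, 0],
    [20, 0, 0.0515, 0, 0, 0, 0],
    [20, 0, 0.0515, 0, 0, 0, 0],
    [20, 0, 0.0515, 0, 0, 0, 0]
  ]
}}

```text
t: 26.7
ee_pos: [0.5302, 0.186, 0.1927]
tool_rot: [1.0, -0.001, 0.0, 0.001]
contact_force: [-0.3, -0.7, -4.0]
finger_gap: 0.0254
```

```bash
python3 st.py
```

```text
26.7 [0.5302 0.186  0.1927] head -0.1 [-0.3 -0.7 -4. ] [-0.06 -0.01  0.02] 0.02544246763523276 [-0.15  0.45 -0.34  1.73  0.18  0.99 -2.13]
```

{"op": "drive_tool", "data": {
  "moves": [
    [20, 0.001, 0.001, -0.025, 0, 0, 0],
    [20, 0.001, 0.001, -0.055, 0, 0, 0],
    [20, 0.001, 0.001, -0.08, 0, 0, 0],
    [20, 0.001, 0.001, -0.086, 0, 0, 0],
    [20, 0.001, 0.001, -0.086, 0, 0, 0]
  ]
}}

```text
t: 27.2
ee_pos: [0.531, 0.1872, 0.106]
tool_rot: [1.0, -0.001, -0.001, 0.001]
contact_force: [0.0, 0.3, -3.5]
finger_gap: 0.0252
```

```bash
python3 st.py; python3 - <<'E'
from h import *
d=snap("wrist");np.save("w11.npy",d,allow_pickle=True);save(d,"w11.png",(130,80,390,270),3)
E
```

```text
27.2 [0.531  0.1872 0.106 ] head -0.1 [ 0.   0.3 -3.5] [ 0.   -0.   -0.07] 0.02524291530908896 [-0.18  0.55 -0.31  1.83  0.23  0.8  -2.18]
```

View pics/w11.png

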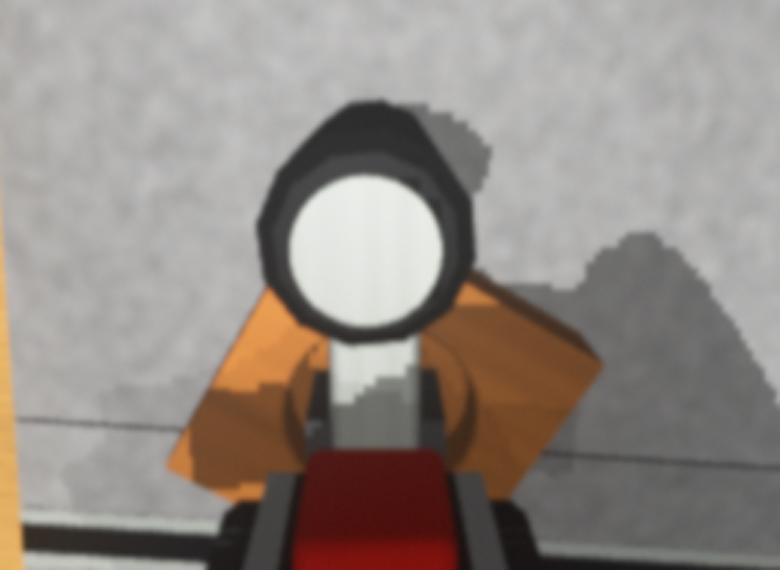

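The barrel (cols 305–442) hangs over the holder bore (cols 285–475), about 1.3 mm off to +y. I'll correct this and lower gently.

{"op": "drive_tool", "data": {
  "moves": [
    [20, 0.0005, -0.0012, 0, 0, 0, 0],
    [20, 0.0005, -0.0012, -0.006, 0, 0, 0],
    [20, 0.0005, -0.0012, -0.012, 0, 0, 0],
    [20, 0.0005, -0.0012, -0.018, 0, 0, 0],
    [20, 0.0005, -0.0012, -0.021, 0, 0, 0]
  ]
}}

```text
t: 27.75
ee_pos: [0.5313, 0.1873, 0.0847]
tool_rot: [1.0, -0.0, -0.0, 0.0]
contact_force: [-0.2, -0.7, -4.7]
finger_gap: 0.0255
```

{"op": "drive_tool", "data": {
  "moves": [
    [20, 0, 0, -0.001, 0, 0, 0],
    [20, 0, 0, -0.002, 0, 0, 0],
    [20, 0, 0, -0.0025, 0, 0, 0],
    [20, 0, 0, -0.0025, 0, 0, 0]
  ]
}}

```text
t: 28.15
ee_pos: [0.5317, 0.1874, 0.083]
tool_rot: [1.0, -0.0, 0.0, -0.0]
contact_force: [-0.4, -0.0, -4.7]
finger_gap: 0.0255
```

{"op": "drive_tool", "data": {
  "moves": [
    [20, 0, 0, -0.0005, 0, 0, 0],
    [20, 0, 0, -0.0005, 0, 0, 0]
  ]
}}

```text
t: 28.35
ee_pos: [0.5317, 0.1874, 0.0825]
tool_rot: [1.0, -0.0, 0.0, -0.0]
contact_force: [0.6, -0.5, -3.4]
finger_gap: 0.0248
```

```bash
python3 st.py
```

```text
28.35 [0.5317 0.1874 0.0825] head -0.01 [ 0.6 -0.5 -3.4] [-0.02  0.07 -0.01] 0.024772924629843738 [-0.19  0.58 -0.3   1.85  0.25  0.74 -2.19]
```

Down inside the well, still hanging. I'll go down in half-millimetre steps to the floor.

{"op": "drive_tool", "data": {
  "moves": [
    [20, 0, 0, -0.0005, 0, 0, 0],
    [20, 0, 0, -0.001, 0, 0, 0],
    [20, 0, 0, -0.001, 0, 0, 0]
  ]
}}

```text
t: 28.65
ee_pos: [0.5316, 0.1874, 0.0814]
tool_rot: [1.0, -0.0, -0.0, 0.0]
contact_force: [0.6, -0.1, -3.5]
finger_gap: 0.0253
```

{"op": "drive_tool", "data": {
  "moves": [
    [20, 0, 0, -0.0005, 0, 0, 0],
    [20, 0, 0, -0.0005, 0, 0, 0],
    [20, 0, 0, -0.0005, 0, 0, 0]
  ]
}}

```text
t: 28.95
ee_pos: [0.5317, 0.1874, 0.0812]
tool_rot: [1.0, -0.0, 0.0, -0.0]
contact_force: [-1.1, -0.7, 1.5]
finger_gap: 0.0255
```

The floor is met at 0.0812, against 0.081 expected. Releasing and rising.

{"op": "drive_tool", "data": {
  "moves": [
    [40, 0, 0, 0, 0, 0, 0],
    [60, 0, 0, 0, 0, 0, 0],
    [60, 0, 0, 0, 0, 0, 0],
    [60, 0, 0, 0, 0, 0, 0]
  ]
}}

```text
t: 29.35
ee_pos: [0.5318, 0.1875, 0.081]
tool_rot: [1.0, -0.0, 0.0, -0.0]
contact_force: [0.4, -0.2, -1.3]
finger_gap: 0.0512
```

{"op": "drive_tool", "data": {
  "moves": [
    [60, 0, 0, 0.015, 0, 0, 0],
    [60, 0, 0, 0.045, 0, 0, 0],
    [60, 0, 0, 0.09, 0, 0, 0],
    [60, 0, 0, 0.13, 0, 0, 0],
    [60, 0, 0, 0.14, 0, 0, 0]
  ]
}}

```text
t: 29.85
ee_pos: [0.5335, 0.1885, 0.2256]
tool_rot: [1.0, -0.0, 0.003, -0.001]
contact_force: [-0.3, -0.4, -0.3]
finger_gap: 0.0512
```

{"op": "drive_tool", "data": {
  "moves": [
    [60, -0.045, 0, 0, 0, 0, 0],
    [60, -0.09, 0, 0, 0, 0, 0],
    [60, -0.1, 0, 0, 0, 0, 0],
    [60, -0.1, 0, 0, 0, 0, 0],
    [60, -0.1, 0, 0, 0, 0, 0]
  ]
}}

```text
t: 30.35
ee_pos: [0.4328, 0.1874, 0.2211]
tool_rot: [1.0, -0.0, 0.001, -0.0]
contact_force: [1.0, -0.6, -0.3]
finger_gap: 0.0513
```

```bash
python3 st.py; python3 - <<'E'
from h import *
d=snap("scene");np.save("s12.npy",d,allow_pickle=True)
a=np.load("scene.npy",allow_pickle=True).item()
save(d,"s12.png",(90,120,350,340),3)
def red(d,x0,y0,x1,y1):
    hsv=cv2.cvtColor(d["pixels"],cv2.COLOR_RGB2HSV)[y0:y1,x0:x1]
    m=((hsv[...,0]<6)|(hsv[...,0]>172))&(hsv[...,1]>150)&(hsv[...,2]>50);p=np.argwhere(m)
    return p.min(0),p.max(0),p.mean(0)+[y0,x0],len(p)
print(red(a,270,200,330,250),red(d,270,200,330,250))
E
```

```text
30.35 [0.4328 0.1874 0.2211] head -0.03 [ 1.  -0.6 -0.3] [0.01 0.   0.02] 0.05127350349321617 [-0.17  0.29 -0.38  1.9   0.13  0.97 -2.18]
(array([15, 21]), array([31, 32]), array([222.98648649, 296.77702703]), 148) (array([16, 21]), array([32, 32]), array([223.56551724, 296.50344828]), 145)
```

The boss is back within 0.6 px of its original place and height. I'll do one numeric check of the other things, then hand in.

```bash
python3 - <<'E'
from h import *
a=np.load("scene.npy",allow_pickle=True).item();d=np.load("s12.npy",allow_pickle=True).item()
def org(d):
    h=cv2.cvtColor(d["pixels"],cv2.COLOR_RGB2HSV)[160:200,120:170];p=np.argwhere((h[...,0]>6)&(h[...,0]<16)&(h[...,1]>200)&(h[...,2]>150));return p.mean(0)
print("tape",org(a),org(d))
g=lambda d:cv2.cvtColor(d["pixels"],cv2.COLOR_RGB2GRAY).astype(np.float32)
for n,(x0,y0,x1,y1) in {"wrench":(215,240,275,280),"bit":(192,218,212,240)}.items():
    print(n,cv2.phaseCorrelate(g(a)[y0:y1,x0:x1].copy(),g(d)[y0:y1,x0:x1].copy()))
manip.job_done()
E
```

```text
tape [17.39090909 26.71818182] [17.96330275 27.76146789]
wrench ((-0.0209475705331279, 0.020551439506387936), 0.9930483045180639)
bit ((-0.024647105922639412, 0.07272220535013219), 1.0029748712976774)
the job is handed in; nothing more can be done
```

The job is handed in at about 30 s of the 72 s limit: the collet is up against its top stop, and the crank is back in its holder.

- **Fitting:** I took the smaller red-bossed crank from the holder and fitted it on the square at about -9°. It met the well floor at TCP z = 0.0527, against 0.0525 expected.
- **Winding:** I wound it about 1.55 turns clockwise by the hand grip, then met the buffer and built up to 13.5 N. I eased off before letting go, and the collet was seen raised. While winding, the vertical force at the tool stayed within about 7 N either way. I corrected this drift as I went.
- **Return:** I lifted the crank off and set it down in the holder well. The floor was met at 0.0812, against 0.081 expected.

**Last checks:**
- **Boss:** it is within 0.6 px of its original place in the scene view, so it stands at the same height.
- **Wrench and bit:** both are unmoved, with shifts under 0.1 px.
- **Tape:** its colour centroid differs by about 1 px. The arm never touched it, so this is probably changed shadow, but I did not confirm that.
- **Not seen:** the last picture could not be viewed because the limit of 12 was reached. The final state was therefore checked by numbers only. I did not measure the collet's final height.

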